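# Clamp the carousel shaft of a tube rotator on its flat

## Robot

A 6-joint arm with a two-finger parallel gripper is mounted at the origin on a cart in front of the work surface, level with it; the furniture and walls round the work are solid. World frame = base frame: x ahead of the robot, y to its left, z up, the work surface at z = 0. Lengths are in m, angles in degrees, forces in N, time in s.
With the tool pointing down it reaches from about 0.4 to 0.825 m from the base axis. Payload 7 kg.
Tool frame: the origin (TCP) lies on the centre line of the jaws, within the pads' length; the fingertips stand 11 mm ahead of it and the grasp point (between the pads) lies 8 mm behind it; z points along the fingers, y is the line along which they close (so a half turn about z gives the same grasp; the last joint's range is limited). The gripper opens to 88 mm and grips with 3 to 60 N. Pads are 19 mm wide; open, the fingers measure 130 mm over their backs; the gripper's body (78 mm by 193 mm) begins 47 mm behind the grasp point.
Start: joints at [89.33, 20.546, 0.682, 0, -70.136, -16.507], TCP at [0.199, 0.645, 0.238] pointing down, gripper open.
Joint ranges: [-176.03, 176.03], [-82.01, 121.73], [-58.28, 71.71], [-173.87, 95.51], [-174.79, -0.11], [-173.66, 173.66]. Speed limits (degrees/s): [136.94, 136.94, 172.46, 180, 180, 180].

## Interface

Orientations are given as [roll, pitch, yaw] about the fixed x, y, z axes, in that order (R = Rz(yaw) Ry(pitch) Rx(roll)).
In Python, from plant import r, capture, camera_model, job gives the robot as it stands.
- The arm moves only by the tool drive_tool, never from a script. Its argument "increments" is a list that holds one entry, the list of rows, each a list of 5 numbers: the gripper's target within -1 to 1 (fully open at 1, half-way at 0, shut at -1), then the shift along the tool's x, y, z scaled (see below), then the turn about the tool's z scaled (see below). In form: [[[gripper, tx, ty, tz, roll], ...]]. A call has 1 to 5 rows; each row is the pose to reach, as a shift and turn from the pose commanded when the call began, along the tool's axes at that moment, turning the shorter way round; what a row does not reach only later rows make up. The controller multiplies each number of a shift by 120 mm and each number of a turn by 360 degrees. A row lasts 1/8 s, in which the tool goes at most 62.5 mm and 10.7 degrees, less where a joint would pass 70% of its speed; a pose out of reach is approached as far as the arm can. A call with a number of a shift or a turn outside -1 to 1 is refused whole. A call with a gripper value outside its range is refused whole. The fingers move at their own pace and stop on an object; "squeeze" is the grip in N (left out, the last holds). Time passes only in rows, so rows that repeat a pose let the fingers close. It gives the time, the measured TCP pose, the force, the opening and the grip force at its end, in the units of the state.
- r.get_state(): the state, without advancing time (a new reading comes with each control period).
- capture(name): name is "scene" or "top" or "wrist"; returns the picture (480x640x3 uint8, red, green, blue); there is no depth.
- camera_model(name): a dict with "camera_matrix" (3x3 intrinsics, pixels), "rvec" (rotation vector, rad) and "tvec" (3), from world to camera coordinates, as OpenCV has them. Camera axes: x right, y down, z forward; pixel columns grow to the right and rows downward; lengths in m; the calibration is good to about 2 mm. A picture is of the moment at which its call begins: read the wrist's pose just before it. camera_model takes no time and is no camera call; for the wrist camera it gives the pose at the moment of the call.
- job.close_job(): hands the job in; it is judged then, once.
The state is a dict: "time_s": time; "joints": joint angles; "qd": joint speeds; "joint_torque": joint torques, N m; "tcp_pos": TCP position; "eef_rot": TCP orientation; "contact_force": force on the tool from outside, world axes, zero at the start; "moment": the same for the moment, N m; "gripper_width": finger opening in m; "gripper_force": force on a finger pad.
Only numpy, scipy, OpenCV 4.12 (cv2) and the standard library are available. Lean on these libraries where they do the work, as an engineer would, in place of code of your own. Each camera call takes 0.05 s, during which the arm holds its last target. There are 200 camera calls.

## Task

Refit the tube rotator's carousel: turn the clip disc until the flat on its steel shaft faces straight up at the clamping screw in the hub, then take the larger T-handle hex key from the white block and tighten the screw clockwise until its tip bears firmly on that flat: stop at about 0.2 newton-metres, where 0.1 is only the drag of its locking thread and 0.3 is too tight. Do not drive the screw onto the round of the shaft, put the large key back upright in a hole of the block, and leave the small key, the dishes and the marker as they are.

Things in the scene. Friction and masses are not known exactly. Their poses are not given: they have to be found in the camera images.
- disc_centre (a point): centre of the upright grey clip disc of the rotator's carousel (130 mm diameter, 8 mm thick), on the horizontal shaft axis 85 mm above the worktop. x axis: along the shaft, from disc to gearbox; z axis turns with the shaft and is the outward normal of its flat: the flat faces up when z is vertical. Black clips, 18 mm high, cover the front face up to 38 mm from the axis; the rim beyond is bare
- shaft_flat (a point): middle of the visible part of the flat on the 20 mm steel shaft, 37 mm from disc_centre towards the gearbox, 9 mm from the shaft's axis; same axes as disc_centre. The bench stands in an open-front hood, sash raised: its right-hand wall is upright clear glass at y = -0.17 m from x = 0.26 m backwards, so reach in from the front
- screw_mouth (a point): centre of the mouth of the hexagon socket in the upright clamping screw on the hub, about 131 mm above the worktop, 76 mm from disc_centre along the shaft. Head 18 mm diameter; socket 10.6 mm across flats, 11 mm deep, countersunk 1.6 mm; z axis up, x axis square to one of its six flats
- key_grip (a point): centre of the handle bar of the larger T-handle hex key: black bar 90 mm long (x), 13 mm wide (y), 15 mm high; a 12 mm steel shank hangs from its middle along -z. About 0.16 kg; stands upright in one of the two holes of the white block
- key_tip (a point): lower end of the larger key, 130 mm below key_grip along the key's z axis. Its last 24 mm is a hexagon, 10 mm across flats, one flat square to the key's x axis: it enters the screw when the x axes of key_tip and screw_mouth agree within 8 degrees, give or take multiples of 60 degrees
- small_key_grip (a point): centre of the 60 mm black handle bar of the smaller T-handle key (110 mm from bar to tip), standing in the other hole; leave it alone
- block_hole0 (a point): centre of the mouth of one hole, 55 mm above the worktop, in the fixed white key block (56 x 160 x 55 mm, long along its y axis); hole 13.4 mm diameter, 45 mm deep, floor 10 mm above the worktop, mouth chamfered 2.5 mm
- block_hole1 (a point): centre of the mouth of the other hole, 100 mm from the first, same size
- screw: the clamping screw, with a soft protective tip; origin on the shaft's axis before it is turned. Clockwise from above tightens, quick thread, 6.3 mm per turn, drag about 0.1 N m. It starts 1 to 2 rad short of the flat and 0.05 to 0.9 rad short of the round of the shaft; once the tip bears on the flat the torque climbs by about 0.12 N m per rad. It stays where it is left
- carousel: disc and shaft together; origin on the shaft's axis, below the screw, axes as disc_centre. Turns either way about its x axis with 0.05 N m of drag and stays where it is left; the flat starts 35 to 110 degrees from facing up. The rim can be pinched by its two faces
- near_dish: petri dish, 102 mm diameter, 17 mm high, on the worktop near the front edge; bystander
- back_dish: petri dish, 102 mm diameter, 17 mm high, on the worktop behind the key block; bystander
- loose_marker: marker pen, 126 mm long, 12 mm thick, on the worktop in front of the rotator; bystander
There are look-alikes about, which are no part of the job. What is shaped like the part that bears key_grip but yellow is not meant.

How it is judged (in metres and radians):
On the way, in this order (a step that is already met when the one before it is completed fails the run):
1. the flat of the shaft faces up at the screw, within 0.2 rad (angle between carousel's own z axis and vertical below 0.2 rad), for 0.2 s.
2. with the large key in its socket the screw is tightened on the flat (horizontal distance between key_tip and screw_mouth below 0.004 m and z of key_tip in the frame of screw_mouth below -0.005 m and contact force between screw and carousel above 35 N and angle between carousel's own z axis and vertical below 0.12 rad), for 0.05 s.
At the end, for the whole second after the job is handed in: the screw presses on the flat of the shaft with 35 to 120 N (about 0.2 N m), the flat faces up within 0.12 rad, and the large key stands upright (within 0.1 rad) in a hole of the block, its tip within 6 mm of the hole's floor (contact force between screw and carousel above 35 N and angle between carousel's own z axis and vertical below 0.12 rad and (horizontal distance between key_tip and block_hole0 below 0.005 m or horizontal distance between key_tip and block_hole1 below 0.005 m) and height (world z) of key_tip below 0.016 m and angle between key_tip's own z axis and vertical below 0.1 rad); the robot touches nothing.
It fails at once if the screw is overtightened (more than 120 N on the shaft, about 0.3 N m) (contact force between screw and carousel above 120 N).
It fails at once if the screw is driven onto the round of the shaft (more than 35 N with the flat over 0.3 rad away) (contact force between screw and carousel above 35 N and angle between carousel's own z axis and vertical above 0.3 rad).
It fails at once if the small key is moved more than 30 mm (distance of small_key_grip from where it was at the start of the episode above 0.03 m).
It fails at once if a dish or the marker is moved more than 20 mm (distance of any of near_dish, back_dish, loose_marker from where it was at the start of the episode above 0.02 m).
It also fails if it takes over 72 s, if anything falls off the work surface, if the arm or the gripper's body presses on something with over 40 N, if the wrist force passes 120 N, or if a joint passes its speed limit or range.

## Working session

There is one attempt and no reset: what is moved stays moved. The work goes in short steps, Python scripts to look and compute and a tool call to move; the robot and the scene stay as the last step left them, time stands still between calls to the robot, and variables do not carry over. Pictures are saved under pics/ and viewed, at most 10 in all, crops included, and the job is handed in when it is done.

Besides the shell and the picture viewer there is one more tool, called after "Request:" as name(argument=value, ...), one argument or row to a line, values as JSON. drive_tool: Moves the arm, as the interface text tells. Its arguments: {"type":"object","properties":{"increments":{"type":"array"},"squeeze":{"type":"number"}},"required":["increments"]}

```bash
mkdir -p pics; ls; python3 - <<'E'
from plant import r,capture,camera_model,job
import cv2,numpy as np
for n in("scene","top"):
    im=capture(n); cv2.imwrite(f"pics/{n}0.png",im[:,:,::-1]); m=camera_model(n)
    R=cv2.Rodrigues(np.array(m["rvec"]))[0]; print(n,m["camera_matrix"],(-R.T@np.array(m["tvec"]).ravel()).round(3),R.round(3))
print(r.get_state())
E
```

```text
pics
scene [[438.53939064   0.         318.40869598]
 [  0.         438.53939064 237.08142634]
 [  0.           0.           1.        ]] [0.341 1.122 0.735] [[-0.982 -0.188  0.018]
 [-0.121  0.553 -0.824]
 [ 0.145 -0.812 -0.566]]
top [[524.00383985   0.         327.37956158]
 [  0.         524.00383985 233.62495128]
 [  0.           0.           1.        ]] [0.093 0.226 1.13 ] [[-0.041 -0.999 -0.008]
 [-0.918  0.041 -0.394]
 [ 0.394 -0.009 -0.919]]
{'time_s': 0.1, 'joints': array([ 8.93276321e+01,  2.05870410e+01,  6.36777699e-01, -1.81019340e-02,
       -7.01363563e+01, -1.65068606e+01]), 'qd': array([ 0.05463755, -0.18877553,  0.12475966, -0.00638533,  0.05239054,
       -0.0403369 ]), 'joint_torque': array([-2.36485401e-03, -5.84164917e+01,  2.93753242e+01,  7.01558724e+00,
        1.01794774e-02, -6.20389278e-05]), 'tcp_pos': array([0.19926712, 0.64445   , 0.23670144]), 'eef_rot': array([ 1.79912115e+02, -8.29714911e-03, -1.71853857e+01]), 'contact_force': array([-0.30923652, -0.02709897,  0.2177495 ]), 'moment': array([ 0.01137441, -0.03800273, -0.02154901]), 'gripper_force': 0.0, 'gripper_width': 0.0877690556846957}
```

View pics/scene0.png

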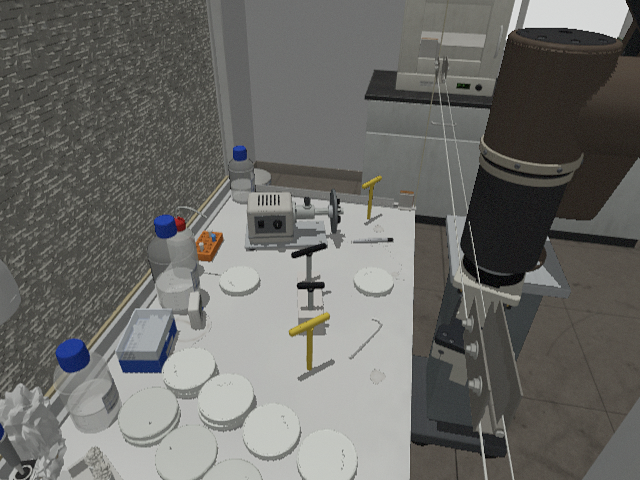

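View pics/top0.png

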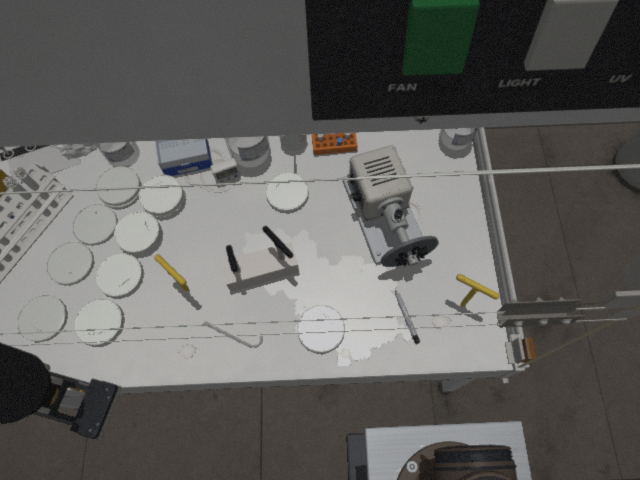

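```bash
cat > h.py <<'E'
import cv2,numpy as np
from plant import r,capture,camera_model,job
def cam(n):
    m=camera_model(n) if isinstance(n,str) else n
    R=cv2.Rodrigues(np.array(m["rvec"]))[0]; return np.array(m["camera_matrix"]),R,-R.T@np.array(m["tvec"]).ravel()
def ray(n,u,v):
    K,R,C=cam(n); d=R.T@np.linalg.inv(K)@[u,v,1]; return C,d/np.linalg.norm(d)
def onz(n,u,v,z):
    C,d=ray(n,u,v); return (C+d*(z-C[2])/d[2]).round(4)
def tri(a,b):
    (C,d),(E,e)=a,b; s=np.linalg.lstsq(np.c_[d,-e],E-C,rcond=None)[0]; P,Q=C+s[0]*d,E+s[1]*e
    return ((P+Q)/2).round(4),np.linalg.norm(P-Q).round(4)
def px(n,p):
    K,R,C=cam(n); q=K@R@(np.array(p)-C); return (q[:2]/q[2]).round(1)
E
python3 - <<'E'
import cv2
a=cv2.imread('pics/top0.png')[135:300,215:445]; b=cv2.imread('pics/scene0.png')[170:320,235:405]
cv2.imwrite('pics/t1.png',cv2.resize(a,None,fx=3.4,fy=3.4,interpolation=cv2.INTER_CUBIC))
cv2.imwrite('pics/s1.png',cv2.resize(b,None,fx=4,fy=4,interpolation=cv2.INTER_CUBIC))
E
```

```text
(no output)
```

View pics/t1.png

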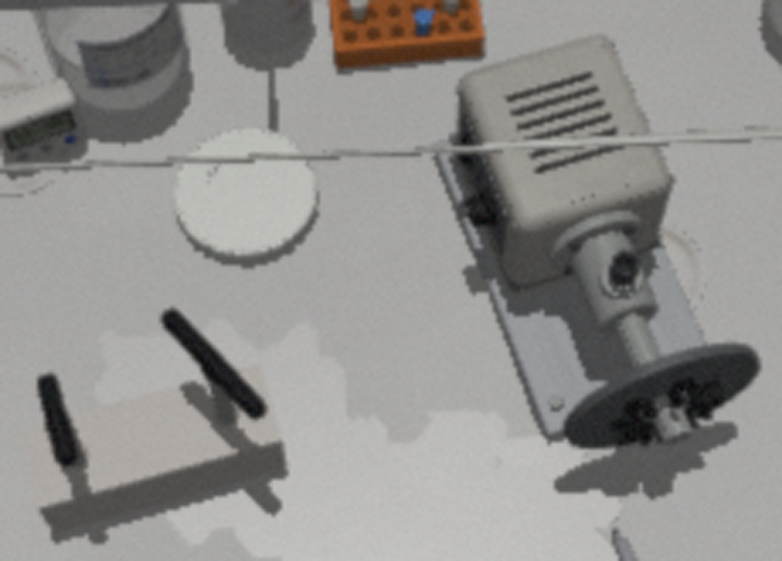

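View pics/s1.png

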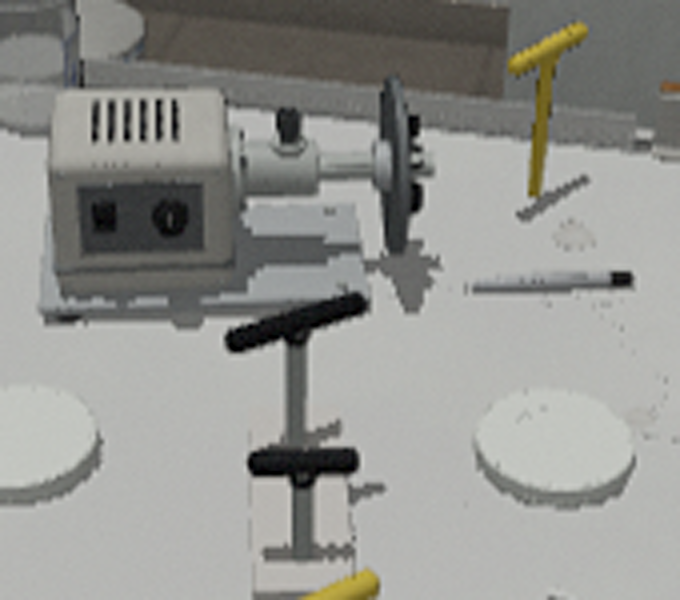

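```bash
python3 - <<'E'
from h import *
T=lambda u,v:(215+u/3.4,135+v/3.4)
S=lambda u,v:(235+u/4,170+v/4)
def t2(n,t,s): print(n,*tri(ray("top",*T(*t)),ray("scene",*S(*s))))
t2("bigend far",(168,317),(234,340)); t2("bigend near",(259,409),(363,303)); t2("bigc",(213,362),(297,322))
print("bar on z=.14",onz("top",*T(168,317),.142),onz("top",*T(259,409),.142),onz("scene",*S(234,340),.14),onz("scene",*S(363,303),.14))
t2("small c",(57,420),(303,461))
t2("screw",(625,265),(289,113)); print(onz("top",*T(626,262),.131))
t2("disc",(663,395),(397,163))
t2("disc top",(662,350),(394,78))
print("hub front",onz("top",*T(632,305),.11))
print("disc rim ends",onz("top",*T(567,430),.085),onz("top",*T(758,360),.085))
print("small ends",onz("top",*T(46,378),.12),onz("top",*T(68,462),.12))
print("block top front edge",onz("top",*T(42,508),.055),onz("top",*T(285,445),.055))
for p in [(163,191),(287,192),(321,329)]: print(onz("top",*p,.017))
print("marker",onz("top",397,291,.01),onz("top",417,341,.01),"yellow",onz("top",477,287,.14))
print(px("wrist",r.get_state()['tcp_pos']),cam("wrist")[2],cam("wrist")[1].round(2))
E
```

```text
bigend far [0.5359 0.346  0.1371] 0.0001
bigend near [0.4725 0.2917 0.1355] 0.0031
bigc [0.5054 0.3189 0.1354] 0.0007
bar on z=.14 [0.5337 0.3455 0.142 ] [0.4717 0.2911 0.142 ] [0.535  0.3497 0.14  ] [0.47   0.2987 0.14  ]
small c [0.4808 0.4157 0.1153] 0.0012
screw [0.5643 0.0629 0.1253] 0.0004
[0.5634 0.0631 0.131 ]
disc [0.4909 0.0409 0.0821] 0.0038
disc top [0.4928 0.0514 0.1559] 0.0007
hub front [0.5434 0.0587 0.11  ]
disc rim ends [0.4711 0.1032 0.085 ] [ 0.5129 -0.0213  0.085 ]
small ends [0.5061 0.4224 0.12  ] [0.4512 0.4074 0.12  ]
block top front edge [0.4442 0.4346 0.055 ] [0.4797 0.2806 0.055 ]
[0.698  0.6046 0.017 ]
[0.682  0.3072 0.017 ]
[0.3479 0.2378 0.017 ]
marker [0.4273 0.0664 0.01  ] [0.315  0.0341 0.01  ] yellow [ 0.3899 -0.0727  0.14  ]
[324.5 306.3] [0.27034802 0.62326842 0.38418618] [[-0.3  -0.96  0.  ]
 [-0.92  0.28  0.28]
 [-0.27  0.08 -0.96]]
```

Request:
drive_tool(
  increments=[
    [[1,1,0.98,0,0],[1,1,0.98,0,0],[1,1,0.98,0,0]],
  ],
)

```text
time_s: 0.48
tcp_pos: [0.28, 0.4947, 0.2373]
eef_rot: [180.0, 0.0, -17.2]
contact_force: [0.5, 0.4, 0.2]
gripper_width: 0.0873
gripper_force: 0.0
```

Request:
drive_tool(
  increments=[
    [[1,1,0.98,0,0],[1,1,0.98,0,0],[1,1,0.98,0,0]],
  ],
)

```text
time_s: 0.85
tcp_pos: [0.3597, 0.3468, 0.2375]
eef_rot: [180.0, 0.0, -17.2]
contact_force: [0.2, 1.2, 0.1]
gripper_width: 0.0876
gripper_force: 0.0
```

Request:
drive_tool(
  increments=[
    [[1,1,0.98,0,0],[1,1,0.98,0,0],[1,1,0.98,0,0]],
  ],
)

```text
time_s: 1.23
tcp_pos: [0.4395, 0.1992, 0.2375]
eef_rot: [180.0, 0.0, -17.2]
contact_force: [1.0, 1.1, -0.5]
gripper_width: 0.0873
gripper_force: 0.0
```

Request:
drive_tool(
  increments=[
    [[1,1,0.98,0,0.05],[1,1,0.98,0,0.1],[1,1,0.98,0,0.154],[1,1,0.98,0,0.154],[1,1,0.98,0,0.154]],
  ],
)

```text
time_s: 1.85
tcp_pos: [0.5189, 0.0527, 0.237]
eef_rot: [179.9, -0.0, -71.4]
contact_force: [-0.3, 0.2, -0.7]
gripper_width: 0.0875
gripper_force: 0.0
```

```bash
python3 - <<'E'
from h import *
s=r.get_state(); print(s['time_s'],s['tcp_pos'],s['eef_rot'],s['joints'].round(1))
im=capture("wrist"); cv2.imwrite("pics/w1.png",im[:,:,::-1])
K,R,C=cam("wrist"); print(C,R.round(2)); np.save("w1.npy",np.r_[C,R.ravel()])
for p in [(.5265,.052,.085),(.5635,.063,.131)]: print(px("wrist",p))
E
```

```text
1.85 [0.51894859 0.05268757 0.23701272] [ 1.79934737e+02 -1.19764872e-04 -7.13576564e+01] [ 27.4   6.1 -18.5  -0.  -65.5  -8.7]
[ 0.54196139 -0.01726258  0.3845279 ] [[-0.95 -0.31  0.  ]
 [-0.3   0.91  0.28]
 [-0.09  0.26 -0.96]]
[315.  224.4]
[262.8 237. ]
```

View pics/w1.png

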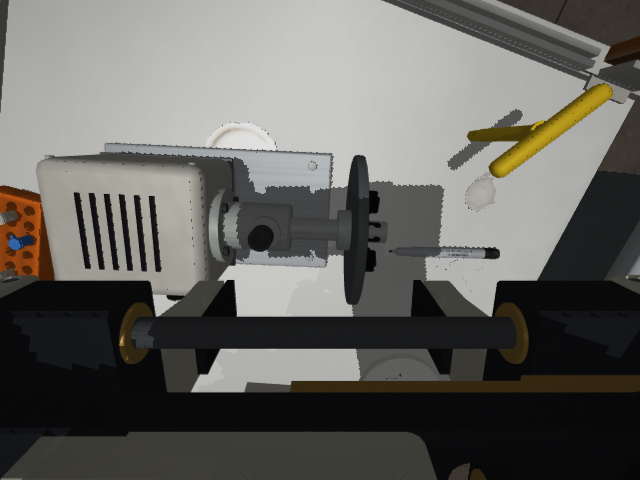

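```bash
python3 - <<'E'
import cv2
a=cv2.imread('pics/w1.png')[200:265,225:355]
g=cv2.cvtColor(a,cv2.COLOR_BGR2GRAY); print(g[10:50,[75,82,90,98,105]].T)
cv2.imwrite('pics/w1c.png',cv2.resize(cv2.convertScaleAbs(a,alpha=1.6),None,fx=6,fy=6,interpolation=cv2.INTER_CUBIC))
E
```

```text
[[69 69 68 67 68 68 68 66 60 61 63 63 64 65 65 67 68 70 70 68 66 64 61 60
  63 62 62 58 54 60 66 65 65 66 68 64 63 66 67 67]
 [68 68 69 68 67 67 67 66 59 60 62 63 63 65 65 65 68 71 71 69 68 65 62 61
  61 62 63 60 58 59 66 66 65 66 67 65 63 66 67 68]
 [68 69 68 68 68 67 68 66 61 60 62 63 64 64 65 66 66 69 71 69 67 66 64 61
  61 62 63 61 59 55 65 66 65 65 67 68 63 65 67 67]
 [66 69 68 69 69 67 66 67 65 60 61 62 63 64 64 66 66 68 70 69 69 67 65 61
  60 62 62 62 59 53 60 66 66 65 66 68 64 65 66 68]
 [93 93 93 94 93 93 93 93 90 65 61 62 63 65 65 65 66 68 70 70 70 69 66 63
  60 61 62 63 60 60 69 92 92 93 93 93 88 85 85 85]]
```

View pics/w1c.png

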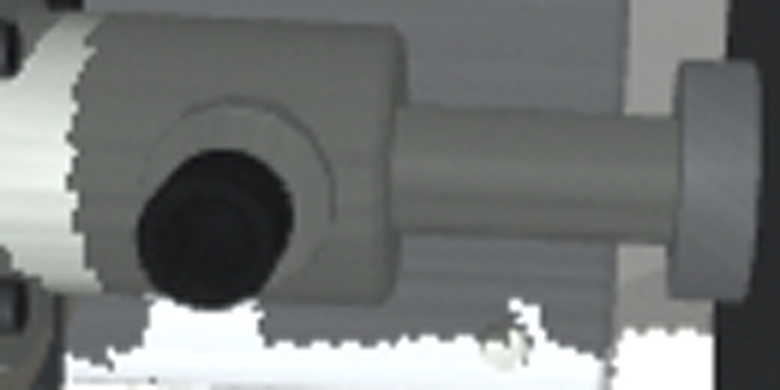

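```bash
python3 - <<'E'
from h import *
g=cv2.cvtColor(cv2.imread('pics/w1.png'),cv2.COLOR_BGR2GRAY)
for y in (160,175,195,210,229,245,260,275,290,300):
    print(y,g[y,336:376])
a=np.radians(17);ax=np.array([np.cos(a),np.sin(a),0]);t=np.array([-ax[1],ax[0],0]);up=np.array([0,0,1])
D=np.array([.5635,.063,.085])-.076*ax; print(D)
for f in(-4,4):
  print(f,[px("wrist",D+ax*f/1e3+.065*(np.sin(p)*t+np.cos(p)*up)) for p in np.radians([-90,-60,-30,0,30,60,90])])
E
```

```text
160 [200 200 200 200 200 200 200 200 200 199 200 200 199 198 198 194 140  31
  30  30  32  42  45  45  44  43  43  42  41  60 157 196 196 196 196 196
 196 195 195 195]
175 [200 200 200 200 200 200 200 200 200 199 199 199 191  66  30  31  30  31
  30  30  31  32  44  57  57  56  56  57  56  56  55  63 128 195 195 195
 195 194 195 195]
195 [93 93 93 93 94 94 94 93 93 93 88 26 26 26 27 26 26 27 27 30 29 27 35 63
 67 67 66 67 66 66 65 65 59 20  6  5  5  6  5  6]
210 [92 90 69 57 56 56 56 57 64 63 49 49 49 48 40 28 26 27 27 27 26 26 28 35
 37 36 36 36 35 35 35 35 33 13  5  5  6  5  6  5]
229 [71 69 58 76 77 77 75 73 75 75 74 73 73 73 71 56 27 27 26 26 27 27 35 39
 39 40 38 38 38 37 38 36 44 68 68 68 67 68 68 68]
245 [59 57 60 60 60 60 60 60 60 60 60 61 61 60 33 26 26 27 26 27 27 33 35 36
 37 37 36 36 36 35 37 49 84 84 85 85 85 84 84 83]
260 [190 190 190 190 191 190 186 140  26  26  26  27  26  26  26  26  26  27
  26  28  33  33  35  35  34  34  34  35  34  33  16   5   5   5   5   5
   5   6   5  16]
275 [188 189 189 189 189 190 189 180  27  27  26  26  26  26  26  27  25  27
  30  33  34  34  33  33  33  34  33  34  49  85  83  84  85  85  83  85
  84  84  84  84]
290 [188 188 187 187 187 187 188 182 104  26  28  26  26  27  27  27  31  32
  31  32  31  32  32  31  32  36  72  85  86  84  85  85  85  84  85  84
  85  85  84  85]
300 [187 186 186 185 186 186 186 185 186 177  41  26  26  27  30  30  30  30
  30  30  31  30  37  73  84  85  85  85  85  84  85  85  85  85  85  84
  84  85  84  85]
[0.49082084 0.04077975 0.085     ]
-4 [array([365.6, 149.2]), array([370.2, 162.1]), array([372.7, 198.6]), array([371.6, 246.2]), array([367.6, 284. ]), array([362.5, 299. ]), array([358.2, 292.4])]
4 [array([356.1, 149. ]), array([359.5, 161.9]), array([361.3, 198.3]), array([360.3, 246. ]), array([357. , 283.8]), array([353. , 298.9]), array([349.7, 292.2])]
```

Request:
drive_tool(
  increments=[
    [[0,-0.15,0.23,0,0],[0,-0.15,0.23,0.3,0],[0,-0.15,0.23,0.3,0],[0,-0.15,0.23,0.3,0]],
  ],
)

```text
time_s: 2.4
tcp_pos: [0.4877, 0.0618, 0.2024]
eef_rot: [-180.0, -0.0, -70.8]
contact_force: [0.3, -0.2, 0.5]
gripper_width: 0.0531
gripper_force: 0.0
```

```bash
python3 - <<'E'
from h import *
s=r.get_state(); print(s['time_s'],s['tcp_pos'],s['eef_rot'],s['gripper_width'])
im=capture("wrist")[:,:,::-1]; cv2.imwrite("pics/w2.png",im)
D=np.array([.493,.043,.085]);print(px("wrist",s['tcp_pos']),px("wrist",D),px("wrist",D+[0,0,.065]))
g=cv2.cvtColor(im,cv2.COLOR_BGR2GRAY)
cv2.imwrite("pics/w2c.png",cv2.resize(cv2.convertScaleAbs(im[100:400,120:520],alpha=1.4),None,fx=2,fy=2,interpolation=cv2.INTER_CUBIC))
E
```

```text
2.4 [0.48766006 0.06177564 0.20242356] [-1.79978419e+02 -2.88056576e-02 -7.07981613e+01] 0.053133332343569005
[323.7 305.8] [325.1 214.4] [325.5 236.3]
```

View pics/w2c.png

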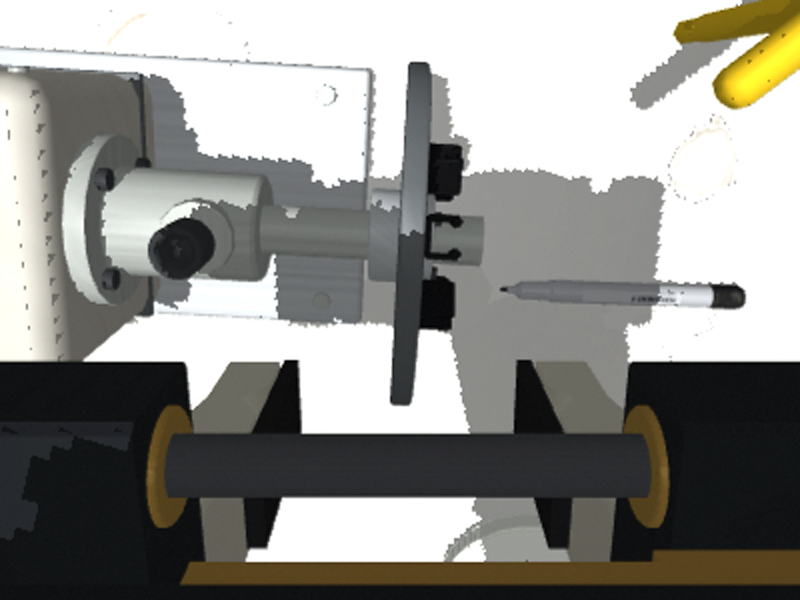

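Request:
drive_tool(
  increments=[
    [[0,0,0,0.3,0.0064],[0,0,0,0.57,0.0064],[0,0,0,0.57,0.0064],[0,0,0,0.57,0.0064]],
  ],
)

```text
time_s: 2.95
tcp_pos: [0.4882, 0.062, 0.1347]
eef_rot: [-179.9, -0.0, -73.2]
contact_force: [-0.1, -0.5, 0.4]
gripper_width: 0.0435
gripper_force: 0.0
```

Request:
drive_tool(
  increments=[
    [[-0.5,0,0,0,0],[-1,0,0,0,0],[-1,0,0,0,0],[-1,0,0,0,0],[-1,0,0,0,0]],
  ],
  squeeze=15,
)

```text
time_s: 3.58
tcp_pos: [0.4882, 0.0621, 0.1335]
eef_rot: [-179.9, 0.0, -73.2]
contact_force: [3.9, -0.4, -2.4]
gripper_width: 0.0084
gripper_force: 15.0
```

Request:
drive_tool(
  increments=[
    [[-1,0.064,0,-0.0175,0],[-1,0.129,0,-0.026,0],[-1,0.196,0,-0.026,0],[-1,0.262,0,-0.0175,0],[-1,0.325,0,0,0]],
  ],
)

```text
time_s: 4.2
tcp_pos: [0.4987, 0.0252, 0.1332]
eef_rot: [-179.9, 0.1, -73.2]
contact_force: [1.2, 7.3, -2.7]
gripper_width: 0.0084
gripper_force: 15.0
```

Request:
drive_tool(
  increments=[
    [[-1,0,0,0,0],[-1,0,0,0,0]],
  ],
)

```text
time_s: 4.45
tcp_pos: [0.4988, 0.0248, 0.1331]
eef_rot: [-179.9, 0.0, -73.2]
contact_force: [4.3, 3.8, -4.1]
gripper_width: 0.0074
gripper_force: 15.0
```

```bash
python3 - <<'E'
from h import *
s=r.get_state(); print(s['tcp_pos'],s['contact_force'],s['moment'],s['gripper_width'])
im=capture("wrist")[:,:,::-1]; cv2.imwrite("pics/w3.png",im)
a=np.radians(17.2);ax=np.array([np.cos(a),np.sin(a),0])
P=np.array([.493,.043,.085]); u=px("wrist",P+.02*ax);v=px("wrist",P+.06*ax); print(u,v,px("wrist",P+.076*ax+[0,0,.046]))
g=cv2.cvtColor(im,cv2.COLOR_BGR2GRAY); c=int((u[0]+v[0])/2); m=int((u[1]+v[1])/2)
for k in(-12,-4,4,12): print(c+k,m-40,g[max(0,m-40):m+40,c+k])
E
```

```text
[0.49879654 0.02484841 0.13310988] [ 4.26381157  3.79901478 -4.07527345] [ 1.29513353 -1.52991876 -0.1313749 ] 0.007355118582722545
[291.2 298.8] [226.3 299.2] [168.4 340.5]
246 259 [80 81 82 82 81 81 80 80 80 82 80 79 79 79 80 80 80 81 82 82 80 57 13 13
 12 14 12 13 13 13 11 13 12 12 12 12 11 12 12 13 13 13 13 13 13 12 12 13
 12 12 13 14 24 24 15 13 15 14 14 14 15 14 14 14 14 14 14 14 15 14 15 14
 15 14 14 14 14 14 14 15]
254 259 [80 80 82 82 81 80 81 80 81 80 80 79 79 79 80 80 80 81 82 82 80 57 11 13
 13 13 12 14 13 12 13 12 14 13 14 12 13 14 12 13 13 14 13 13 13 12 14 12
 13 13 13 15 25 25 25 25 24 23 14 14 15 15 14 15 15 15 14 15 15 15 15 15
 15 15 15 16 15 14 16 15]
262 259 [80 81 82 82 81 81 81 80 81 81 80 78 79 79 79 81 81 81 82 82 80 57 13 14
 13 14 13 14 12 13 14 13 13 13 13 14 12 13 13 13 12 12 11 12 12 13 13 13
 13 13 12 15 25 25 25 25 26 25 25 30 30 15 14 14 14 15 14 14 16 14 15 15
 15 16 16 14 15 15 15 15]
270 259 [80 79 81 82 82 81 80 80 80 81 80 79 79 80 80 80 80 80 81 82 80 57 14 13
 13 12 13 12 12 13 12 12 13 13 12 11 12 11 13 12 13 12 12 12 12 12 12 13
 13 13 13 15 25 25 25 26 25 25 25 30 33 32 31 14 15 15 15 15 16 15 14 14
 14 14 15 15 15 16 15 14]
```

Request:
drive_tool(
  increments=[
    [[0,0,0,0,0],[0,0,0,0,0],[0,0,0,-0.3,0],[0,0,0,-0.5,0],[0,-0.3,0,-0.5,0]],
  ],
)

```text
time_s: 5.12
tcp_pos: [0.4888, 0.0582, 0.1951]
eef_rot: [-179.8, -0.0, -73.3]
contact_force: [-0.3, 0.7, -0.5]
gripper_width: 0.0436
gripper_force: 0.0
```

Request:
drive_tool(
  increments=[
    [[0,-0.28,-0.15,0.2,0],[0,-0.28,-0.15,0.2,0],[0,-0.28,-0.15,0.2,0]],
  ],
)

```text
time_s: 5.5
tcp_pos: [0.4951, 0.0959, 0.1692]
eef_rot: [179.9, -0.0, -73.2]
contact_force: [0.5, 0.4, -0.3]
gripper_width: 0.0439
gripper_force: 0.0
```

```bash
python3 - <<'E'
from h import *
s=r.get_state(); print(s['tcp_pos'],s['eef_rot'],s['gripper_width'])
im=capture("wrist")[:,:,::-1]; cv2.imwrite("pics/w3.png",im)
a=np.radians(17.2);ax=np.array([np.cos(a),np.sin(a),0])
P=np.array([.493,.043,.085]); u=px("wrist",P+.02*ax);v=px("wrist",P+.06*ax); print(u,v,px("wrist",P+.076*ax+[0,0,.046]))
g=cv2.cvtColor(im,cv2.COLOR_BGR2GRAY); c=int((u[0]+v[0])/2); m=int((u[1]+v[1])/2)
for k in(-16,-8,0,8,16): print(c+k,m-35,g[max(0,m-35):m+35,c+k])
x0,y0=max(0,c-110),max(0,m-75); cv2.imwrite("pics/w3c.png",cv2.resize(cv2.convertScaleAbs(im[y0:y0+150,x0:x0+200],alpha=1.3),None,fx=4,fy=4,interpolation=cv2.INTER_CUBIC)); print(x0,y0)
E
```

```text
[0.49508901 0.0958562  0.16916295] [ 1.79942779e+02 -3.04179167e-02 -7.31589803e+01] 0.0439033177195994
[319.1 179.8] [258.7 180.3] [213.5 189.7]
272 145 [212 215 215 215 206 110  92  93  94  92  93  93  91  90  91  91  92  90
  90  90  90  90  91 112 126 137 145 154 158 162 161 162 164 173 181 188
 199 203 201 193 187 174  93 127 179 169 164 156 152 146 135 122 104  87
  88  88  88  87  88  90  90  90  88  88  88  87  86  87  87  90]
280 145 [214 216 216 215 205 110  92  92  93  94  95  94  92  89  90  91  92  91
  91  91  90  89  90 112 124 135 143 153 159 162 162 162 164 173 180 186
 198 203 202 194 188 178 108 118 176 169 164 159 152 146 137 122 104  85
  88  88  89  87  87  90  90  90  89  88  89  87  87  86  87  89]
288 145 [213 215 217 216 216 216 216 216 218 209 115 114 131 212 212 213 215 204
  91  91  90  89  85 108 123 133 142 151 158 161 162 162 164 172 180 185
 197 202 200 195 189 181 116 110 175 170 165 158 154 147 138 125 106  82
  88  88  88  87  89  91  90  90  89  87  88  87  86  86  87  89]
296 145 [214 217 218 217 215 216 216 217 218 219 219 219 216 212 213 214 215 214
 207 195  89  90  88 105 120 132 142 150 158 162 163 162 164 170 178 185
 195 203 202 195 189 184 125  98 171 170 165 160 153 148 139 125 108  84
  87  88  89  88  88  90  90  89  89  88  88  88  87  87  87  90]
304 145 [214 217 219 217 216 217 217 217 218 220 220 220 217 213 214 215 216 216
 214 203  90  90  87 103 119 131 141 149 157 162 162 160 162 169 177 184
 194 202 203 199 190 180 133  90 164 169 168 160 156 149 139 127 109  84
  88  88  88  88  88  90  91  90  89  88  89  88  87  86  87  90]
178 105
```

View pics/w3c.png

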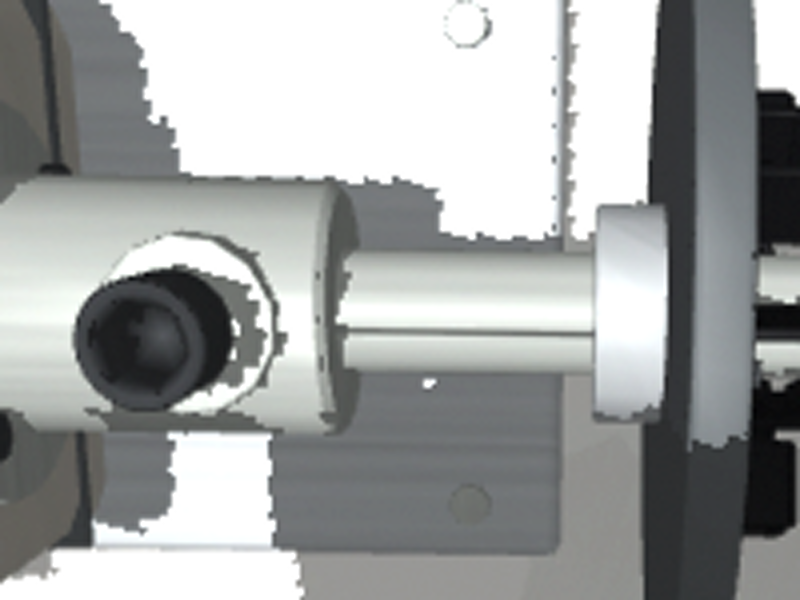

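```bash
python3 - <<'E'
from h import *
f=lambda im,y,x,h,w,k:cv2.resize(cv2.convertScaleAbs(im[y:y+h,x:x+w],alpha=1.3),(int(w*k),int(h*k)),interpolation=cv2.INTER_CUBIC)
t0=cv2.imread('pics/top0.png');s0=cv2.imread('pics/scene0.png')
t1=capture("top")[:,:,::-1];s1=capture("scene")[:,:,::-1]
cv2.imwrite('pics/top1.png',t1);cv2.imwrite('pics/scene1.png',s1)
w2=cv2.imread('pics/w2.png');w3=cv2.imread('pics/w3.png')
R=lambda a,b,c:np.hstack([f(a,225,372,45,75,3.55),f(b,180,305,45,45,3.55),f(c[0],c[1],c[2],80,60,2)][:2]+[cv2.resize(c[0][c[1]:c[1]+c[3],c[2]:c[2]+c[4]],(370,160))])
A=R(t0,s0,(w2,170,220,75,150)); B=R(t1,s1,(w3,130,240,90,180))
B=cv2.resize(B,(A.shape[1],160)) ; A=cv2.resize(A,(A.shape[1],160)) 
cv2.imwrite('pics/cmp.png',cv2.resize(np.vstack([A,B]),(800,340)))
E
```

```text
Traceback (most recent call last):
ValueError: all the input array dimensions except for the concatenation axis must match exactly, but along dimension 0, the array at index 0 has size 159 and the array at index 2 has size 160
```

```bash
python3 - <<'E'
from h import *
I=lambda n:cv2.imread(f'pics/{n}.png')
f=lambda im,y,x,h,w,W:cv2.resize(cv2.convertScaleAbs(im[y:y+h,x:x+w],alpha=1.3),(W,280),interpolation=cv2.INTER_CUBIC)
A=np.hstack([f(I('top0'),225,375,42,66,300),f(I('scene0'),180,315,45,32,150),f(I('w2'),170,240,75,130,350)])
B=np.hstack([f(I('top1'),225,375,42,66,300),f(I('scene1'),180,315,45,32,150),f(I('w3'),130,260,100,173,350)])
cv2.imwrite('pics/cmp.png',np.vstack([A,B]))
E
```

```text
(no output)
```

View pics/cmp.png

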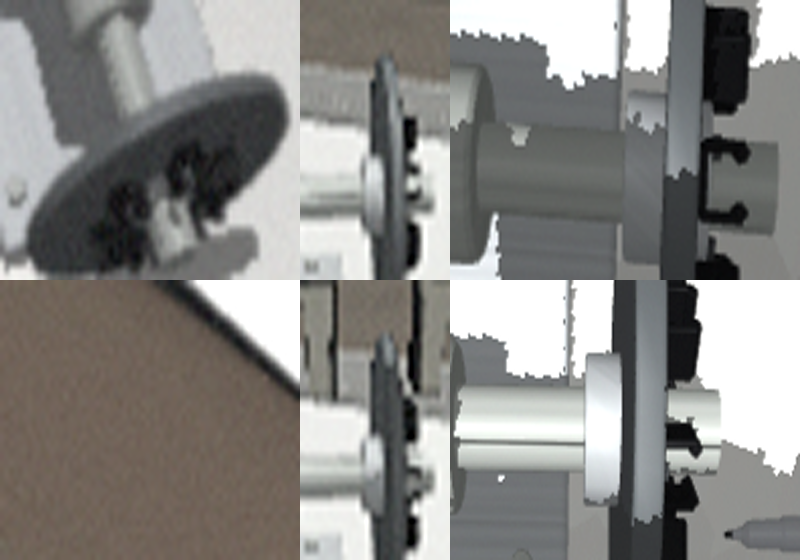

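```bash
cat > unw.py <<'E'
from h import *
a=np.radians(17.2);ax=np.array([np.cos(a),np.sin(a),0]);t=np.array([-ax[1],ax[0],0]);up=np.array([0,0,1.])
P=np.array([.493,.043,.085])
def unwrap(g,C,R,K,d,s0=.026,s1=.042,rad=.010):
    th=np.arange(-90,91,3); out=[]
    S=np.arange(s0,s1,.001)
    vis=[]
    for q in np.radians(th):
        n=np.sin(q)*t+np.cos(q)*up
        X=P+d*t+S[:,None]*ax+rad*n
        v=(C-X[len(S)//2]); vis.append(n@v/np.linalg.norm(v))
        p=(K@R@(X-C).T); p=(p[:2]/p[2]).astype(np.float32)
        out.append(cv2.remap(g,p[:1],p[1:],cv2.INTER_LINEAR).mean())
    return th,np.array(out),np.array(vis)
def show(g,cm,d):
    K,R,C=cm; th,o,v=unwrap(g,C,R,K,d)
    print(' '.join(f"{x}:{y:.0f}" for x,y,z in zip(th,o,v) if z>-.2))
    Q=P+d*t+.034*ax; print("view angle",np.degrees(np.arctan2((C-Q)@t,(C-Q)[2])).round(1), "px",px_(cm,Q), "edge", px_(cm,Q+.01*t),px_(cm,Q-.01*t))
def px_(cm,p):
    K,R,C=cm;q=K@R@(np.array(p)-C);return (q[:2]/q[2]).round(1)
E
python3 - <<'E'
from unw import *
g=cv2.imread('pics/w3.png',0); K=cam("wrist")
w=np.load('w1.npy'); g1=cv2.imread('pics/w1.png',0)
for d in(.001,.002,.003):
    print(d); show(g,K,d); show(g1,(K[0],w[3:].reshape(3,3),w[:3]),d)
E
```

```text
0.001
-90:88 -87:87 -84:87 -81:86 -78:86 -75:89 -72:94 -69:100 -66:107 -63:113 -60:120 -57:126 -54:132 -51:137 -48:143 -45:148 -42:153 -39:158 -36:161 -33:162 -30:162 -27:161 -24:162 -21:167 -18:174 -15:180 -12:186 -9:194 -6:201 -3:202 0:198 3:193 6:188 9:181 12:140 15:112 18:115 21:166 24:169 27:168 30:165 33:161 36:158 39:155 42:152 45:148 48:144 51:140 54:136 57:131 60:127 63:123 66:119 69:115 72:113 75:111 78:110 81:109 84:109 87:110 90:112
view angle -6.3 px [298.3 181.7] edge [298.7 196.8] [297.9 166.4]
-90:66 -87:66 -84:66 -81:66 -78:66 -75:66 -72:65 -69:63 -66:61 -63:60 -60:60 -57:60 -54:60 -51:61 -48:62 -45:62 -42:63 -39:63 -36:64 -33:64 -30:65 -27:65 -24:66 -21:66 -18:67 -15:68 -12:69 -9:70 -6:70 -3:69 0:68 3:68 6:66 9:65 12:64 15:62 18:61 21:60 24:60 27:61 30:62 33:62 36:62 39:62 42:62 45:61 48:61 51:60 54:59 57:59 60:58 63:58 66:57 69:57 72:57 75:57 78:57 81:57 84:57
view angle -13.7 px [315.8 227. ] edge [315.6 237.8] [315.9 215.9]
0.002
-90:103 -87:104 -84:106 -81:109 -78:112 -75:116 -72:120 -69:124 -66:129 -63:133 -60:137 -57:142 -54:146 -51:151 -48:155 -45:159 -42:161
[... 1064 characters left out ...]
:113 6:116 9:168 12:169 15:167 18:163 21:159 24:155 27:151 30:146 33:140 36:133 39:126 42:117 45:108 48:97 51:87 54:85 57:87 60:88 63:90 66:90 69:90 72:91 75:90 78:90 81:90 84:89 87:89 90:88
view angle -6.8 px [298.4 184.8] edge [298.8 199.7] [298.  169.5]
-90:60 -87:60 -84:60 -81:60 -78:60 -75:60 -72:60 -69:61 -66:61 -63:62 -60:62 -57:62 -54:63 -51:63 -48:64 -45:64 -42:65 -39:65 -36:66 -33:66 -30:67 -27:68 -24:69 -21:70 -18:70 -15:69 -12:69 -9:68 -6:67 -3:65 0:64 3:62 6:61 9:60 12:61 15:62 18:62 21:62 24:62 27:61 30:60 33:59 36:58 39:57 42:56 45:55 48:57 51:59 54:61 57:62 60:63 63:64 66:64 69:64 72:64 75:64 78:64 81:64 84:64
view angle -14.1 px [315.7 229.2] edge [315.6 240. ] [315.9 218.1]
```

Request:
drive_tool(
  increments=[
    [[0,0.4,0,-0.25,0],[0,0.75,0,-0.25,0],[0,0.75,0,-0.25,0],[0,0.75,0,-0.25,0]],
  ],
)

```text
time_s: 6.15
tcp_pos: [0.5213, 0.0094, 0.1993]
eef_rot: [-180.0, 0.0, -73.3]
contact_force: [0.0, 0.5, -0.1]
gripper_width: 0.0439
gripper_force: 0.0
```

```bash
python3 - <<'E'
from unw import *
im=capture("wrist")[:,:,::-1]; K=cam("wrist"); cv2.imwrite("pics/w4.png",im); g=cv2.cvtColor(im,6)
print(r.get_state()['tcp_pos'])
for d in(.001,.002,.003): print(d); show(g,K,d)
c=px_(K,P+.034*ax).astype(int); print(c,g[max(0,c[1]-35):c[1]+35,c[0]])
E
```

```text
[0.52124348 0.00990336 0.19925542]
0.001
-90:161 -87:159 -84:137 -81:107 -78:74 -75:65 -72:65 -69:65 -66:66 -63:67 -60:68 -57:69 -54:70 -51:71 -48:72 -45:72 -42:73 -39:74 -36:75 -33:76 -30:75 -27:75 -24:74 -21:74 -18:75 -15:78 -12:80 -9:80 -6:80 -3:80 0:79 3:78 6:77 9:75 12:75 15:74 18:73 21:73 24:81 27:89 30:93 33:97 36:100 39:106 42:111 45:116 48:120 51:122 54:124 57:125 60:126 63:126 66:126 69:125 72:124 75:123
view angle -23.7 px [302.9 288.1] edge [303.2 299.3] [302.6 276.7]
0.002
-90:81 -87:65 -84:65 -81:65 -78:65 -75:66 -72:67 -69:68 -66:68 -63:69 -60:71 -57:71 -54:72 -51:72 -48:73 -45:74 -42:75 -39:75 -36:75 -33:75 -30:74 -27:74 -24:75 -21:78 -18:80 -15:81 -12:80 -9:80 -6:80 -3:78 0:77 3:75 6:74 9:74 12:72 15:76 18:85 21:92 24:97 27:102 30:109 33:117 36:122 39:126 42:129 45:132 48:133 51:133 54:133 57:133 60:133 63:133 66:133 69:133 72:133 75:133
view angle -23.9 px [302.9 289.2] edge [303.2 300.4] [302.6 277.8]
0.003
-90:65 -87:65 -84:66 -81:67 -78:67 -75:68 -72:69 -69:70 -66:71 -63:71 -60:72 -57:72 -54:73 -51:74 -48:75 -45:75 -42:75 -39:75 -36:74 -33:74 -30:74 -27:77 -24:79 -21:81 -18:80 -15:80 -12:80 -9:78 -6:77 -3:75 0:75 3:74 6:72 9:78 12:88 15:94 18:100 21:107 24:116 27:123 30:128 33:132 36:133 39:133 42:133 45:135 48:140 51:144 54:147 57:149 60:151 63:152 66:151 69:150 72:149 75:146
view angle -24.1 px [303.  290.4] edge [303.2 301.5] [302.7 279. ]
[302 287] [ 77  76  76  77  76  76  75  76  77  78  78  76  75  75  75  74  75  75
  76  76  98 181 180 177 173 164  62  66  68  69  71  72  73  75  76  75
  74  74  78  81  80  80  78  75  74  67  70  72  82 134 133 159  66  87
 158 160 159 159 157 162 170 168 166 164 104  25  26  26  27  27]
```

Request:
drive_tool(
  increments=[
    [[0,-0.45,0.12,0,0],[0,-0.92,0.12,0,0],[0,-0.92,0.12,0.3,0],[0,-0.92,0.12,0.6,0],[0,-0.92,0.12,0.6,0]],
  ],
)

```text
time_s: 6.82
tcp_pos: [0.4738, 0.1113, 0.1253]
eef_rot: [179.7, -0.1, -73.1]
contact_force: [-1.1, -0.5, 0.9]
gripper_width: 0.0434
gripper_force: 0.0
```

```bash
python3 - <<'E'
from unw import *
ims=[capture("wrist") for i in range(4)]; im=np.mean(ims,0).astype(np.uint8)[:,:,::-1].copy(); K=cam("wrist"); cv2.imwrite("pics/w5.png",im); g=cv2.cvtColor(im,6)
s=r.get_state();print(s['tcp_pos'],s['contact_force'])
for d in(.001,.002,.003): show(g,K,d)
c=px_(K,P+.034*ax).astype(int); print(c,c[1]-35)
for k in(-25,-12,0,12): print(c[0]+k,g[max(0,c[1]-35):c[1]+40,c[0]+k])
x0=c[0]-110;y0=max(0,c[1]-65); cv2.imwrite("pics/w5c.png",cv2.resize(im[y0:y0+120,x0:x0+160],None,fx=5,fy=5,interpolation=cv2.INTER_CUBIC)); print(x0,y0)
E
```

```text
[0.47668708 0.11209976 0.12871805] [-0.69971562  0.42190162 -0.23217388]
-90:177 -87:176 -84:176 -81:175 -78:173 -75:172 -72:170 -69:157 -66:141 -63:128 -60:123 -57:122 -54:129 -51:136 -48:141 -45:147 -42:153 -39:159 -36:163 -33:166 -30:167 -27:166 -24:166 -21:168 -18:174 -15:181 -12:185 -9:190 -6:196 -3:202 0:203 3:201 6:196 9:191 12:175 15:128 18:106 21:139 24:169 27:175 30:172 33:169 36:165 39:162 42:159 45:156 48:153 51:149 54:145 57:141 60:137 63:133 66:129 69:126 72:123 75:120 78:118 81:117 84:116 87:116 90:117
view angle -1.3 px [267.7 149.9] edge [268.6 169. ] [266.7 130.2]
-90:129 -87:129 -84:128 -81:127 -78:125 -75:123 -72:120 -69:124 -66:129 -63:134 -60:138 -57:142 -54:147 -51:152 -48:157 -45:162 -42:165 -39:167 -36:167 -33:166 -30:166 -27:168 -24:174 -21:181 -18:185 -15:189 -12:195 -9:201 -6:203 -3:201 0:196 3:191 6:177 9:130 12:106 15:141 18:170 21:174 24:172 27:168 30:164 33:160 36:157 39:154 42:149 45:144 48:138 51:133 54:128 57:121 60:116 63:112 66:109 69:111 72:118 75:124 78:128 81:131 84:133 87:134 90:132
view angle -1.5 px [267.8 151.8] edge [268.7 170.9] [266.8 13
[... 1081 characters left out ...]
 99  89  91  93  92  91  90  89  89  90 104 164 210 211 211
 214 216 216]
267 [219 217 219 221 221 220 219 219 219 219 220 221 222 223 224 223 220 217
 209 126 119 132 140 148 156 163 166 167 166 166 167 173 180 184 188 194
 201 203 202 199 194 188 172 106 102 160 175 174 170 165 161 157 153 147
 138 129 117 113 165 212 215 216 214 211 210 209 211 213 214 214 213 212
 215 217 217]
279 [221 218 218 220 222 220 220 220 219 220 220 222 222 224 224 224 221 218
 211 151 117 130 139 146 155 162 166 168 167 166 167 172 179 183 188 194
 201 204 204 200 196 190 180 118  91 150 177 174 171 167 162 159 155 147
 139 130 119 112 151 213 217 218 216 213 211 210 212 214 215 215 214 213
 216 218 219]
157 83
```

View pics/w5c.png

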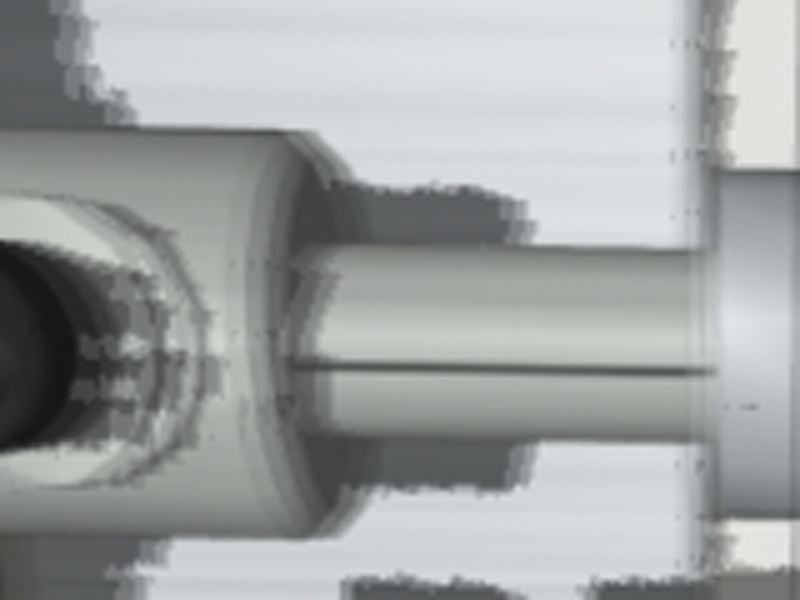

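```bash
python3 - <<'E'
from unw import *
im=capture("wrist")[:,:,::-1].copy(); K=cam("wrist"); cv2.imwrite("pics/w6.png",im); g=cv2.cvtColor(im,6)
print(r.get_state()['tcp_pos'],r.get_state()['joints'].round(1))
Kk,R,C=K
prof=[unwrap(g,C,R,Kk,.0018,a,b,rad)[1] for a,b,rad in((.026,.045,.010),(.0555,.0575,.0205),(.0555,.0575,.0215),(.012,.016,.0175))]
for i,th in enumerate(range(-90,91,3)):
    if -78<=th<=78: print(th,*[f"{p[i]:.0f}" for p in prof],end=' | ')
# column profile at hub and collar
for s in(.0565,.014):
    c=px_(K,P+.0018*t+s*ax+[0,0,.0]).astype(int); print('\n',s,c,g[c[1]-50:c[1]+50,c[0]])
E
```

```text
[0.47664481 0.11201716 0.12865537] [ 36.3   9.  -30.9   0.  -50.  -19.5]
-78 129 92 140 120 | -75 126 88 119 111 | -72 123 89 93 114 | -69 121 93 92 117 | -66 126 95 97 122 | -63 131 97 102 127 | -60 136 101 107 133 | -57 140 105 111 139 | -54 145 106 115 142 | -51 150 109 119 145 | -48 155 111 122 147 | -45 160 110 125 148 | -42 164 113 125 149 | -39 166 112 126 152 | -36 167 111 130 159 | -33 166 115 133 163 | -30 166 117 131 170 | -27 168 115 129 174 | -24 173 112 126 180 | -21 180 109 116 190 | -18 184 111 127 197 | -15 188 115 131 204 | -12 194 115 132 210 | -9 201 115 129 214 | -6 203 107 118 214 | -3 201 116 125 213 | 0 197 115 124 208 | 3 192 114 126 203 | 6 179 115 127 196 | 9 140 118 125 192 | 12 106 95 107 188 | 15 135 99 113 183 | 18 171 104 112 167 | 21 175 95 114 175 | 24 172 108 116 172 | 27 168 107 119 169 | 30 164 108 116 166 | 33 161 105 115 164 | 36 158 104 113 161 | 39 154 102 112 158 | 42 150 103 108 154 | 45 145 99 109 147 | 48 139 97 103 142 | 51 134 93 99 137 | 54 128 90 90 132 | 57 122 87 88 127 | 60 116 82 111 124 | 63 111 82 159 120 | 66 108 97 209 116 | 69
[... 232 characters left out ...]
94 137 145 152
 153  98 111 165 165 166 171 178 183 185 190 197 199 200 198 194 189 183
 121  86 145 177 174 172 165 161 157 153 149 143 131 116  70  69  70  69
  68  69  68  68  69  69  69  69  68  68  67  67  67  69  78  75  78 129
 211 209 208 207 209 211 213 209 201 202]

 0.014 [305 151] [225 225 225 226 225 226 226 226 226 226 226 226 225 226 226 216 108 117
 128 136 145 150 154 156 158 161 162 164 167 170 173 176 181 185 188 191
 194 197 200 205 209 213 216 220 224 226 228 228 227 224 222 219 216 211
 210 206 204 200 196 194 190 187 185 182 179 177 175 173 171 168 166 164
 162 159 157 155 148 143 138 133 127 122 116 110  97 137 227 227 227 227
 227 227 227 219 132 116 116 115 116 116]
```

Request:
drive_tool(
  increments=[
    [[0,0,0,-0.45,0],[0,0.4,0.04,-0.45,0],[0,0.82,0.04,-0.45,0],[0,0.82,0.04,-0.3,0],[0,0.82,0.04,-0.3,0]],
  ],
)

```text
time_s: 7.7
tcp_pos: [0.4992, 0.0151, 0.1632]
eef_rot: [180.0, 0.0, -73.3]
contact_force: [-0.5, -0.0, 0.0]
gripper_width: 0.0437
gripper_force: 0.0
```

Request:
drive_tool(
  increments=[
    [[0,0,0,0.3,0],[0,0,0,0.3,0],[-1,0,0,0.3,0],[-1,0,0,0.3,0],[-1,0,0,0.3,0]],
  ],
  squeeze=20,
)

```text
time_s: 8.32
tcp_pos: [0.5001, 0.0162, 0.1281]
eef_rot: [-179.9, 0.0, -73.2]
contact_force: [0.1, -0.8, -0.0]
gripper_width: 0.0191
gripper_force: 0.0
```

Request:
drive_tool(
  increments=[
    [[-1,0,0,0,0],[-1,0,0,0,0],[-1,0,0,0,0]],
  ],
)

```text
time_s: 8.7
tcp_pos: [0.5012, 0.0166, 0.1278]
eef_rot: [-179.8, 0.0, -73.2]
contact_force: [4.7, 2.1, -0.1]
gripper_width: 0.0077
gripper_force: 20.0
```

Request:
drive_tool(
  increments=[
    [[-1,-0.096,0,-0.042,0],[-1,-0.198,0,-0.064,0],[-1,-0.302,0,-0.064,0],[-1,-0.404,0,-0.042,0],[-1,-0.5,0,0,0]],
  ],
)

```text
time_s: 9.32
tcp_pos: [0.4847, 0.0738, 0.1284]
eef_rot: [-179.7, -0.1, -73.2]
contact_force: [11.7, -6.2, -3.6]
gripper_width: 0.0077
gripper_force: 20.0
```

Request:
drive_tool(
  increments=[
    [[-1,0,0,0,0],[0,0,0,0,0],[0,0,0,0,0],[0,0,0,-0.3,0],[0,0,0,-0.6,0]],
  ],
)

```text
time_s: 9.95
tcp_pos: [0.4815, 0.0729, 0.1995]
eef_rot: [179.9, -0.0, -73.2]
contact_force: [0.7, 0.8, -0.2]
gripper_width: 0.0413
gripper_force: 0.0
```

Request:
drive_tool(
  increments=[
    [[0,-0.25,-0.1,0.2,0],[0,-0.25,-0.1,0.3,0],[0,-0.25,-0.1,0.3,0],[0,-0.25,-0.1,0.3,0]],
  ],
)

```text
time_s: 10.45
tcp_pos: [0.4851, 0.1051, 0.1633]
eef_rot: [180.0, -0.0, -73.2]
contact_force: [0.0, 0.2, -0.3]
gripper_width: 0.0438
gripper_force: 0.0
```

```bash
cat >> unw.py <<'E'
def look(name):
    im=capture("wrist")[:,:,::-1].copy(); K=cam("wrist"); cv2.imwrite(f"pics/{name}.png",im); g=cv2.cvtColor(im,6)
    np.save(name,np.r_[K[2],K[1].ravel()]); print(r.get_state()['tcp_pos'])
    show(g,K,.0018)
    c=px_(K,P+.0018*t+.034*ax).astype(int); y=max(0,c[1]-30); print(y,g[y:c[1]+30,c[0]])
E
python3 -c "
from unw import *
look('w7')"
```

```text
[0.48520263 0.1051728  0.16354989]
-90:165 -87:163 -84:159 -81:153 -78:146 -75:135 -72:121 -69:106 -66:93 -63:94 -60:95 -57:99 -54:104 -51:125 -48:146 -45:152 -42:157 -39:161 -36:164 -33:167 -30:170 -27:173 -24:175 -21:177 -18:180 -15:184 -12:189 -9:194 -6:198 -3:200 0:197 3:193 6:187 9:183 12:179 15:178 18:177 21:174 24:171 27:166 30:159 33:153 36:149 39:147 42:145 45:144 48:140 51:137 54:132 57:128 60:123 63:119 66:115 69:119 72:124 75:128 78:131 81:133 84:134 87:134 90:132
view angle -3.6 px [286.2 164.8] edge [286.8 180.6] [285.6 148.6]
134 [218 218 218 219 219 221 223 223 221 217 215 217 217 218 215 178  93  95
 103 144 155 160 164 169 172 175 177 182 186 194 198 200 197 191 185 180
 178 177 175 169 158 151 145 144 137 128 118 166 212 210 208 208 210 211
 212 211 209 213 205  92]
```

Request:
drive_tool(
  increments=[
    [[0,0,0,-0.2,0],[0,0.4,0.087,-0.2,0],[0,0.806,0.087,-0.1,0],[0,0.806,0.087,0,0],[0,0.806,0.087,0.1,0]],
  ],
)

```text
time_s: 11.12
tcp_pos: [0.5031, 0.0096, 0.1509]
eef_rot: [-180.0, 0.0, -73.3]
contact_force: [0.0, 0.5, 0.7]
gripper_width: 0.0437
gripper_force: 0.0
```

Request:
drive_tool(
  increments=[
    [[0,0,0,0.227,0],[0,0,0,0.227,0],[-1,0,0,0.227,0],[-1,0,0,0.227,0],[-1,0,0,0.227,0]],
  ],
  squeeze=20,
)

```text
time_s: 11.75
tcp_pos: [0.5034, 0.0103, 0.1247]
eef_rot: [-179.9, 0.0, -73.2]
contact_force: [-0.0, 0.3, -0.3]
gripper_width: 0.0196
gripper_force: 0.0
```

Request:
drive_tool(
  increments=[
    [[-1,0,0,0,0],[-1,0,0,0,0],[-1,0,0,0,0]],
  ],
)

```text
time_s: 12.12
tcp_pos: [0.5031, 0.0099, 0.1242]
eef_rot: [-180.0, 0.0, -73.2]
contact_force: [-1.2, -0.5, 3.6]
gripper_width: 0.0079
gripper_force: 20.0
```

Request:
drive_tool(
  increments=[
    [[-1,-0.055,0,-0.037,0],[-1,-0.114,0,-0.067,0],[-1,-0.177,0,-0.088,0],[-1,-0.242,0,-0.102,0],[-1,-0.308,0,-0.106,0]],
  ],
)

```text
time_s: 12.75
tcp_pos: [0.4931, 0.045, 0.137]
eef_rot: [-179.9, -0.1, -73.2]
contact_force: [4.0, -4.3, -1.8]
gripper_width: 0.0079
gripper_force: 20.0
```

Request:
drive_tool(
  increments=[
    [[-1,-0.066,0,0.004,0],[-1,-0.131,0,0.018,0],[-1,-0.193,0,0.039,0],[-1,-0.253,0,0.068,0],[-1,-0.308,0,0.106,0]],
  ],
)

```text
time_s: 13.38
tcp_pos: [0.4829, 0.0805, 0.1244]
eef_rot: [-179.9, -0.1, -73.2]
contact_force: [7.6, -6.1, -0.2]
gripper_width: 0.0081
gripper_force: 20.0
```

Request:
drive_tool(
  increments=[
    [[-1,0,0,0,0],[0,0,0,0,0],[0,0,0,0,0],[0,0,0,-0.3,0],[0,0,0,-0.6,0]],
  ],
)

```text
time_s: 14.0
tcp_pos: [0.4812, 0.0805, 0.1965]
eef_rot: [179.9, -0.0, -73.2]
contact_force: [0.3, -0.2, -0.1]
gripper_width: 0.0415
gripper_force: 0.0
```

Request:
drive_tool(
  increments=[
    [[0,-0.2,-0.1,0.3,0],[0,-0.2,-0.1,0.3,0],[0,-0.2,-0.1,0.3,0],[0,-0.2,-0.1,0.3,0]],
  ],
)

```text
time_s: 14.5
tcp_pos: [0.4864, 0.107, 0.1605]
eef_rot: [-180.0, 0.0, -73.2]
contact_force: [0.4, 1.2, -0.0]
gripper_width: 0.0435
gripper_force: 0.0
```

```bash
python3 -c "
from unw import *
look('w8')
g=cv2.imread('pics/w8.png',0);m=px_(cam('wrist'),P+.0018*t+.076*ax+[0,0,.046]);print(m)
for s in (.024,.03,.04,.045):
  c=px_(cam('wrist'),P+.0018*t+s*ax).astype(int);print(c,c[1]-22,g[c[1]-22:c[1]+22,c[0]])"
```

```text
[0.48647365 0.10697215 0.16048647]
-90:158 -87:156 -84:150 -81:141 -78:128 -75:113 -72:114 -69:117 -66:122 -63:127 -60:132 -57:137 -54:142 -51:146 -48:150 -45:156 -42:160 -39:162 -36:166 -33:175 -30:188 -27:205 -24:205 -21:203 -18:200 -15:198 -12:197 -9:194 -6:190 -3:190 0:191 3:195 6:199 9:201 12:201 15:200 18:198 21:197 24:189 27:174 30:157 33:158 36:156 39:152 42:148 45:143 48:138 51:133 54:128 57:124 60:119 63:115 66:118 69:121 72:125 75:127 78:130 81:132 84:133 87:133 90:131
view angle -3.3 px [288.4 162.9] edge [289. 179.] [287.9 146.4]
132 [219 219 219 219 219 221 223 223 222 217 215 217 217 219 209 106 123 136
 145 151 161 163 167 190 206 206 201 198 198 195 190 188 192 197 201 201
 201 198 197 185 163 159 153 146 137 127 116 140 215 211 210 208 209 211
 213 213 211 211 214 216]
[195.7 168.9]
[304 162] 140 [224 219 216 217 217 218 210 125 119 132 143 147 158 162 167 184 205 205
 202 198 197 195 191 189 191 196 201 202 200 198 196 190 165 160 154 147
 138 130 116 123 217 214 211 211]
[294 162] 140 [221 218 216 217 217 218 209 106 122 135 143 149 159 162 167 187 206 205
 201 198 197 195 190 189 191 196 200 200 200 199 197 188 163 159 154 147
 138 127 117 143 216 212 210 208]
[278 162] 140 [ 95  92  91  92  93  92  89 109 124 137 144 152 160 163 168 192 203 203
 200 198 197 194 189 188 191 197 199 200 199 197 195 181 161 159 152 145
 136 123 108  88  92  89  88  87]
[270 163] 141 [ 92  91  93  93  93  91 110 125 138 145 153 160 162 165 195 204 204 199
 198 197 194 188 188 192 196 200 201 199 198 197 179 162 157 150 143 134
 121 106  85  91  89  88  87  88]
```

Request:
drive_tool(
  increments=[
    [[0,0,-0.1,0.16,0],[0,0,-0.2,0.16,0],[0,0,-0.2,0.16,0],[0,0,-0.2,0.16,0]],
  ],
)

```text
time_s: 15.05
tcp_pos: [0.5092, 0.114, 0.1412]
eef_rot: [-180.0, 0.0, -73.2]
contact_force: [-0.4, 0.2, 0.0]
gripper_width: 0.0435
gripper_force: 0.0
```

```bash
python3 - <<'E'
from unw import *
im=np.mean([capture("wrist") for i in range(4)],0); K=cam("wrist"); np.save("w9",im); 
s=r.get_state();print(s['tcp_pos'],s['eef_rot'],s['qd'].round(2))
np.savez("w9k",K=K[0],R=K[1],C=K[2])
g=im.mean(2); Q=P+.0018*t+.076*ax; Q[2]=.131; c=px_(K,Q); print(c,px_(K,Q+.009*t),px_(K,Q+.009*ax))
c=c.astype(int)
for y in range(c[1]-28,c[1]+29): print(y,' '.join(f"{int(v):3d}" for v in g[y,c[0]-30:c[0]+31]))
E
```

```text
[0.5090808  0.11407146 0.1411059 ] [-1.79969865e+02  1.04640175e-02 -7.31969934e+01] [-0.01  0.09 -0.01  0.06  0.06 -0.04]
[233.4 171.6] [235.  191.7] [213.3 171.7]
143 172 172 172 172 172 172 172 171 171 171 171 171 171 171 171 171 171 171 171 171 171 171 171 171 166 143 162 183 204 211 218 221 221 222 221 222 222 225 227 227 228 229 228 228 228 229 231 231 230 228 216 184 130  89  82 131 161 167 169 169 169
144 174 174 174 174 174 174 173 173 173 173 173 173 172 173 172 173 172 172 172 172 172 172 172 170 164 195 206 214 220 220 220 220 222 222 221 221 222 224 227 227 228 228 228 228 228 229 231 231 230 230 229 223 210 155  96  77  90 146 162 163 169
145 175 175 175 175 175 175 175 174 174 174 174 174 174 174 174 174 174 174 174 174 174 174 171 168 201 217 219 219 220 220 220 220 222 221 221 221 222 224 226 227 228 228 228 228 228 229 231 231 230 230 229 230 229 217 182 105  83  79  86  97 148
146 176 176 175 175 175 175 175 175 175 175 175 175 175 175 175 175 175 175 175 175 174 171 164 193 216 219 218 218 219 220 220 220 221 222 221 221 222 224 226 227 228 228 227 228 227 228 230
[... 12500 characters left out ...]
 116 116 116 117 117 117 117 117 118 118 119 119 118 119 119 120 120 120 121 121 121 122 122 122 122 123 123 124 124 124 124 124 125 125 125 125 126 126 126 126 127 127 127 127 128 128 128 128 129 129 129
198 101 101 102 102 101 101 102 103 103 104 104 105 105 106 106 106 106 107 107 108 108 108 109 109 110 110 111 112 112 112 112 113 113 114 114 114 114 114 115 115 116 116 117 117 117 117 117 118 118 118 118 119 119 119 119 120 120 121 121 121 121
199  82  82  81  82  76  74  74  86  89  89  90  95  96  96  97  98  99  99 100 100 101 102 103 103 103 103 104 105 105 105 106 106 106 107 107 108 109 109 109 110 110 109 109 110 110 109 109 109 109 108 108 106 107 107 107 108 108 108 108 109 109
```

```bash
cat > hexa.py <<'E'
from unw import *
def hexa(g,cm,c0):
    K,R,C=cm
    u,v=c0; d=R.T@np.linalg.inv(K)@[u,v,1]; M=C+d*(.131-C[2])/d[2]
    print("mouth",M.round(4))
    th=np.radians(np.arange(0,360,2)); best={}
    for rr in np.arange(4.4,7.01,.2):
        dep=.0 if rr>6.8 else .0016*(6.85-rr)/1.6
        X=M+np.c_[np.cos(th),np.sin(th),0*th]*rr/1e3-[0,0,min(dep,.0016)]
        p=K@R@(X-C).T; p=(p[:2]/p[2]).astype(np.float32)
        I=cv2.remap(g.astype(np.float32),p[:1],p[1:],cv2.INTER_CUBIC).ravel()
        F=np.fft.fft(I)/len(I); H=I-sum((2*np.real(F[k]*np.exp(1j*k*th)) for k in(1,2,3)),F[0].real)
        # dark at corner => corner angle = phase of -F6
        ph=np.degrees(np.angle(-F[6]))/-6%60
        print(f"r{rr:.1f} amp6 {2*abs(F[6]):.1f} (5:{2*abs(F[5]):.1f} 7:{2*abs(F[7]):.1f}) dark-phase {ph:.1f}", H[::5].astype(int) if abs(rr-6)<.31 else '')
E
python3 - <<'E'
from hexa import *
z=np.load('w9k.npz'); g=np.load('w9.npy').mean(2)
hexa(g,(z['K'],z['R'],z['C']),(232.3,169.6))
E
```

```text
mouth [0.5657 0.0665 0.131 ]
r4.4 amp6 1.3 (5:0.1 7:0.8) dark-phase 0.1 
r4.6 amp6 1.2 (5:0.3 7:0.8) dark-phase 0.2 
r4.8 amp6 1.0 (5:0.4 7:0.6) dark-phase 59.9 
r5.0 amp6 0.6 (5:0.7 7:0.1) dark-phase 1.4 
r5.2 amp6 0.2 (5:1.1 7:0.5) dark-phase 59.2 
r5.4 amp6 0.6 (5:1.2 7:1.0) dark-phase 0.7 
r5.6 amp6 1.9 (5:1.1 7:1.4) dark-phase 2.1 
r5.8 amp6 3.5 (5:0.8 7:1.1) dark-phase 2.8 [-4 -1  1  3  2  0 -7 -1  3  3  4  0 -5 -4  1  3  2 -1 -1  0  0  0  0 -2
  0 -2  0  3  3  0 -4 -4  1  3  3  0]
r6.0 amp6 4.7 (5:0.4 7:0.7) dark-phase 3.0 [-7  0  2  3  3  0 -9 -2  3  4  4  0 -6 -4  1  2  3  0 -3 -1  0  2  3 -7
 -2 -3  0  2  4  1 -7 -3  1  3  2  1]
r6.2 amp6 5.6 (5:0.9 7:0.5) dark-phase 2.8 [ -9  -1   3   5   4   1 -12  -2   2   3   4   2  -4  -2   1   0   3   1
  -4  -2   1   4   5 -11  -2  -2   2   4   3   0  -6  -3   2   3   4   0]
r6.4 amp6 6.4 (5:1.8 7:1.4) dark-phase 2.7 
r6.6 amp6 6.2 (5:2.4 7:1.7) dark-phase 3.1 
r6.8 amp6 4.4 (5:1.8 7:1.4) dark-phase 4.9 
r7.0 amp6 2.5 (5:1.1 7:1.1) dark-phase 6.7
```

Request:
drive_tool(
  increments=[
    [[0,0,0,-0.5,0],[0,-0.4,0,-0.9,0],[0,-0.8,-0.2,-0.9,0],[0,-0.8,-0.2,-0.9,0]],
  ],
)

```text
time_s: 15.75
tcp_pos: [0.5047, 0.216, 0.2496]
eef_rot: [-179.9, 0.1, -73.0]
contact_force: [0.3, -0.1, -0.4]
gripper_width: 0.0435
gripper_force: 0.0
```

Request:
drive_tool(
  increments=[
    [[0,-0.4,-0.25,0,-0.03],[0,-0.85,-0.25,0,-0.06],[0,-0.85,-0.25,0,-0.09],[0,-0.85,-0.25,0,-0.12],[0,-0.85,-0.25,0,-0.148]],
  ],
)

```text
time_s: 16.38
tcp_pos: [0.5033, 0.3187, 0.2484]
eef_rot: [179.9, 0.0, -19.6]
contact_force: [-0.3, -0.0, 0.5]
gripper_width: 0.0439
gripper_force: 0.0
```

Request:
drive_tool(
  increments=[
    [[0,0,0,0,-0.03],[0,0,0,0,-0.06],[0,0,0,0,-0.09],[0,0,0,0,-0.12],[0,0,0,0,-0.148]],
  ],
)

```text
time_s: 17.0
tcp_pos: [0.5034, 0.3184, 0.2485]
eef_rot: [180.0, 0.0, 33.7]
contact_force: [0.3, 0.6, -0.4]
gripper_width: 0.0437
gripper_force: 0.0
```

Request:
drive_tool(
  increments=[
    [[0,0,0,0,-0.018],[0,0,0,0,-0.018],[0,0,0,0,-0.018]],
  ],
)

```text
time_s: 17.38
tcp_pos: [0.5036, 0.3189, 0.2486]
eef_rot: [180.0, 0.0, 39.7]
contact_force: [-0.4, -0.4, 0.0]
gripper_width: 0.0436
gripper_force: 0.0
```

```bash
python3 - <<'E'
from unw import *
im=capture("wrist")[:,:,::-1].copy(); K=cam("wrist"); cv2.imwrite("pics/k1.png",im)
s=r.get_state();print(s['time_s'],s['tcp_pos'],s['eef_rot'],s['joints'].round(1))
c=px_(K,[.503,.319,.147]);print(c, px_(K,[.536,.347,.147]),px_(K,[.470,.291,.147]))
g=im.max(2); m=((g<60)*255).astype(np.uint8)
n,l,st,ce=cv2.connectedComponentsWithStats(m)
for i in range(1,n):
    if st[i,4]>300:
        cnt=max(cv2.findContours((l==i).astype(np.uint8),0,2)[0],key=cv2.contourArea); print(st[i],ce[i].round(1),cv2.minAreaRect(cnt))
E
```

```text
17.425 [0.5035845  0.31896626 0.24867003] [1.79998782e+02 1.17350522e-02 3.97159077e+01] [ 51.1  12.8  -8.7  -0.  -68.5  78.6]
[323.8 245.7] [323.2 187.8] [324.4 298.5]
[ 190  142   47   72 1529] [211.3 176.8] ((216.05430603027344, 179.90771484375), (33.37066650390625, 75.2659912109375), 20.170654296875)
[509 155  69 116 512] [539.2 215.9] ((542.1876831054688, 209.198486328125), (16.042301177978516, 127.82849884033203), 25.559965133666992)
[ 526  175   98   97 4364] [571.6 218.9] ((573.4614868164062, 215.80764770507812), (46.04011917114258, 111.7720947265625), 33.6900634765625)
[ 313  179   22  114 1946] [323.5 234.7] ((323.5, 235.5), (113.0, 21.0), 90.0)
[    0   268   640   212 84472] [340.1 376. ] ((319.49993896484375, 373.49993896484375), (638.9998779296875, 210.99996948242188), 0.0)
```

```bash
python3 - <<'E'
from unw import *
for z in(.1325,.14,.1475): print(z,onz("wrist",323.5,178.8,z),onz("wrist",323.5,292.7,z))
g=cv2.imread('pics/k1.png').max(2); print(g[172:184,323],g[284:300,323]); 
for y in(195,215,235,255,275): 
    row=g[y,300:350]; i=np.where(row<60)[0]; print(y,300+i.min(),300+i.max(), onz("wrist",300+(i.min()+i.max())/2,y,.1475))
s=r.get_state()['tcp_pos']; a=np.radians(39.7); print([( (onz("wrist",323.5,v,z)[:2]-s[:2])@[np.cos(a),np.sin(a)]).round(4) for v,z in((178.8,.1325),(178.8,.1475),(292.7,.1475))])
E
```

```text
0.1325 [0.5399 0.35   0.1325] [0.4682 0.2905 0.1325]
0.14 [0.5405 0.3505 0.14  ] [0.4709 0.2926 0.14  ]
0.1475 [0.5411 0.351  0.1475] [0.4735 0.2948 0.1475]
[226 226 226 226 225 220 159   9  11  12  12  15] [  8   9   8   7   6   7   9   6   6  67 196 196 195 196 195 195]
195 315 331 [0.532  0.3439 0.1475]
215 315 332 [0.521  0.3343 0.1475]
235 313 334 [0.5093 0.3246 0.1475]
255 316 332 [0.4976 0.3143 0.1475]
275 316 331 [0.4849 0.3043 0.1475]
[np.float64(0.0478), np.float64(0.0493), np.float64(-0.0386)]
```

```bash
python3 - <<'E'
from unw import *
g=cv2.imread('pics/k1.png').max(2)
for y in range(222,252): i=np.where(g[y,300:350]<60)[0]; print(y,300+i.min(),300+i.max(),end='; ')
s=r.get_state()['tcp_pos']; a=np.radians(39.7)
for v in(230,235,240): print(v,[( (onz("wrist",323.5,v,z)[:2]-s[:2])@[np.cos(a),np.sin(a)]).round(4) for z in(.125,.1325,.14,.1475)])
E
```

```text
222 315 332; 223 315 332; 224 315 332; 225 315 332; 226 315 332; 227 315 332; 228 315 332; 229 315 332; 230 315 333; 231 314 333; 232 314 333; 233 314 334; 234 314 334; 235 313 334; 236 313 334; 237 313 334; 238 314 333; 239 314 333; 240 314 333; 241 315 332; 242 315 332; 243 315 332; 244 316 332; 245 316 332; 246 316 332; 247 316 332; 248 316 332; 249 316 332; 250 316 332; 251 316 332; 230 [np.float64(0.0062), np.float64(0.0081), np.float64(0.0099), np.float64(0.0118)]
235 [np.float64(0.002), np.float64(0.004), np.float64(0.006), np.float64(0.008)]
240 [np.float64(-0.0023), np.float64(-0.0001), np.float64(0.002), np.float64(0.0042)]
```

Request:
drive_tool(
  increments=[
    [[0,0.042,-0.006,0.45,0],[0,0.042,-0.006,0.8,0],[0,0.042,-0.006,0.897,0],[0,0.042,-0.006,0.897,0],[-0.4,0.042,-0.006,0.897,0]],
  ],
  squeeze=50,
)

```text
time_s: 18.05
tcp_pos: [0.508, 0.3239, 0.1431]
eef_rot: [-180.0, -0.2, 39.8]
contact_force: [-0.6, 0.1, 0.8]
gripper_width: 0.0387
gripper_force: 0.0
```

Request:
drive_tool(
  increments=[
    [[-1,0,0,0,0],[-1,0,0,0,0],[-1,0,0,0,0],[-1,0,0,0,0]],
  ],
)

```text
time_s: 18.55
tcp_pos: [0.5074, 0.3232, 0.1417]
eef_rot: [180.0, -0.1, 39.9]
contact_force: [-0.4, 0.5, 3.8]
gripper_width: 0.0126
gripper_force: 50.0
```

Request:
drive_tool(
  increments=[
    [[-1,0,0,-0.25,0],[-1,0,0,-0.5,0],[-1,0,0,-0.75,0],[-1,0,0,-1,0]],
  ],
)

```text
time_s: 19.05
tcp_pos: [0.5065, 0.3228, 0.2613]
eef_rot: [-180.0, 0.1, 39.8]
contact_force: [-1.0, 0.7, -1.6]
gripper_width: 0.0126
gripper_force: 50.0
```

Request:
drive_tool(
  increments=[
    [[-1,0,0,-0.4,0],[-1,-0.25,0.49,-0.4,0],[-1,-0.5,0.975,-0.4,0],[-1,-0.5,0.975,-0.4,0]],
  ],
)

```text
time_s: 19.55
tcp_pos: [0.5358, 0.1915, 0.3089]
eef_rot: [-180.0, 0.0, 39.7]
contact_force: [0.7, 0.0, -2.5]
gripper_width: 0.0126
gripper_force: 50.0
```

Request:
drive_tool(
  increments=[
    [[-1,-0.2,0.39,0,0],[-1,-0.4,0.78,0,0.019],[-1,-0.5,0.975,0,0.019],[-1,-0.5,0.975,0,0.019],[-1,-0.5,0.975,0,0.019]],
  ],
)

```text
time_s: 20.18
tcp_pos: [0.5647, 0.0671, 0.3086]
eef_rot: [-180.0, 0.0, 33.0]
contact_force: [-0.8, -0.1, -2.2]
gripper_width: 0.0122
gripper_force: 50.0
```

```bash
python3 - <<'E'
from unw import *
im=capture("wrist")[:,:,::-1].copy(); K=cam("wrist"); cv2.imwrite("pics/m1.png",im)
s=r.get_state();print(s['time_s'],s['tcp_pos'],s['eef_rot'],s['gripper_width'],s['contact_force'],s['moment'],s['joints'].round(1))
T=s['tcp_pos']; c=px_(K,[.5657,.0665,.131]);k=px_(K,T-[0,0,.1317]);print("screw",c,"tip",k)
g=im.max(2); c=k.astype(int)
for y in range(c[1]-36,c[1]+60,3): print(y,' '.join(f"{int(v):3d}" for v in g[y,c[0]-48:c[0]+49:3]))
E
```

```text
20.225 [0.56468602 0.06736857 0.30876403] [-1.79977510e+02  2.11201071e-02  3.30432267e+01] 0.012277189958910556 [-0.49246442 -0.79142992 -3.60695092] [-0.09197375 -0.02931051 -0.03673468] [ 26.5   8.3  -6.4  -0.  -75.3  96.5]
screw [325.6 221.8] tip [324.4 234.7]
198 172 192 202 194 204 200 199 204 199 203  86  81  73  78 142 153 163 187 187 187 173 165 156 146 124 200 206 205 198 203 203 203 205
201  85  87  88  89  85  89  84  86 201 204  88  66  75  79 100 158 171 188 191 180 165 162 152 143 117 200 206 202 201 184 202  90  88
204  86  88  87  89  86  89  83  85  86  87  87  69  77  80  78 151 116 124 181  93 162 158 147 127 129 204 205 197  88  88  88  90  88
207  86  88  87  89  85  87  87  85  87  85  83  72  78  79  81  82  83  82  84  74  79  78  76  72  85  89  88  86  88  88  88  89  86
210  86  87  87  87  87  83  86  86  88  86  69  75  78  76  81  78  48  50  80  84  77  77  76  71 108  90  87  88  86  88  90  89  82
213  87  80  86  84  88  82  84  86  88  86  70  76  80  81  73  25  26  26  24  78  83  75  74  72  88  89  85  89  87  88  89  87  85
216  86  84  84  84
[... 2816 characters left out ...]
 214 214 214 214 214
279  38  38  37  37  39  40  39  39  40  37  35  20   7   8   8   9   8   8   9   8   7  40  40  43  44  44  54 210 210 208 209 209 208
282  15  16  16  16  80  81  81  81  80  22  11   8   9   9   9   8  10   9   9   9   9  11  11  70  81  81  81  81  56  15  16  16  16
285  15  15  15  15  81  81  81  82  80  10  11  10   8   9   9   9  10  10   7   7   8  10  11  75  81  81  80  81  41  15  16  16  15
288  16  16  15  15  80  81  80  80  80  12  11   8   9   9  10   9   9   9   9  10   9  11  12  45  80  80  81  80  26  15  15  16  15
291  16  16  16  14  81  81  80  81  79  10  12  10   9   9  10   8  10   9   8   8   7  12  11  24  81  81  81  81  25  13  16  15  15
```

Request:
drive_tool(
  increments=[
    [[-1,0,-0.3,0,0],[-1,0,-0.3,0.3,0],[-1,0,-0.3,0.3,0],[-1,0,-0.3,0.3,0]],
  ],
)

```text
time_s: 20.72
tcp_pos: [0.5457, 0.0972, 0.2741]
eef_rot: [180.0, -0.0, 33.1]
contact_force: [0.8, -0.5, -2.6]
gripper_width: 0.0126
gripper_force: 50.0
```

```bash
python3 - <<'E'
from unw import *
im=capture("wrist")[:,:,::-1].copy(); K=cam("wrist"); cv2.imwrite("pics/m2.png",im)
s=r.get_state();print(s['tcp_pos'],s['eef_rot'])
c=px_(K,[.5657,.0665,.131]);print("screw",c,px_(K,[.5657,.0665,.115]))
g=im.mean(2); c=c.astype(int)
for y in range(c[1]-18,c[1]+20): print(y,' '.join(f"{int(v):3d}" for v in g[y,c[0]-20:c[0]+21]))
E
```

```text
[0.54595926 0.09710999 0.27439514] [ 1.79961789e+02 -7.91858387e-02  3.30391391e+01]
screw [366.2 231.6] [364.1 227.2]
213  72  73  74  75  77  84 138 138 134  71  71  87 107 160 193 188 186 187 188 188 187 186 183 169 121  98 160 158 158 158 159 155 152 151 146 130  73  73  71  70  74
214  72  74  75  76  78  77  77  74  68  84 106 158 190 187 188 188 188 187 186 186 186 186 187 187 182 161  99 136 148 159 158 155 152 149 139  74  73  71  71  70  84
215  73  74  75  76  76  78  75  66  78 156 186 186 186 185 177 186 187 188 187 187 186 176 185 185 186 186 178 138  97 151 157 152 144 140 131  72  73  71  69  74  99
216  74  75  75  77  77  76  68  68 109 184 176 177 185 170  94 177 186 184 176 177 179  95 176 176 184 183 175 173 151  81 147 139  75  73  73  73  72  71  70  74  85
217  73  75  75  77  76  69  65  86 172 167  78  94 168  78  79  94 176 168  76  91 166  78  78  94 175 169  80  80  79  77  75  75  74  73  73  73  72  70  71  81  96
218  74  75  76  76  72  64  70  80  77  78  78  79  78  78  75  75  71  47  48  47  48  60  61  75  78  80  81  81  80  79  70  75  74  73  
[... 4702 characters left out ...]
  82  75  72  80  81  84 110
247  77  77  78  83 112 183 180 172 169 172 176 178 179 156 143 130  99  83  83  82  81  79  80  82  83  83  85  85  83  82  81  82  83  83  82  77  76  79  79  94 174
248  77  78  79  98 182 182 178 169 168 174 175 180 177 149 141 123  84  83  82  82  79  80  81  82  82  83  85  84  83  82  81  83  84  83  82  81  76  78  78  91 163
249  76  79  80  94 174 180 175 169 170 175 176 179 169 146 136 116  78  83  82  81  79  80  82  83  82  84  85  85  82  81  82  83  83  83  81  81  79  79  79  81 106
250  78  79  81  81  97 178 172 167 172 176 177 178 155 143 129  98  82  82  82  81  79  81  83  82  83  84  84  83  82  81  82  83  84  82  81  81  82  80  79  92 171
```

Request:
drive_tool(
  increments=[
    [[-1,-0.002,0.15,0,0],[-1,-0.002,0.303,0,0],[-1,-0.002,0.303,0,0],[-1,-0.002,0.303,0,0]],
  ],
)

```text
time_s: 21.28
tcp_pos: [0.565, 0.0654, 0.273]
eef_rot: [-180.0, 0.0, 32.9]
contact_force: [-0.4, -0.2, -1.6]
gripper_width: 0.0126
gripper_force: 50.0
```

Request:
drive_tool(
  increments=[
    [[-1,0,0,0.04,0],[-1,0,0,0.08,0],[-1,0,0,0.1,0],[-1,0,0,0.115,0],[-1,0,0,0.13,0]],
  ],
)

```text
time_s: 21.9
tcp_pos: [0.5659, 0.0663, 0.2592]
eef_rot: [179.9, -0.2, 33.1]
contact_force: [0.7, -0.8, 2.1]
gripper_width: 0.0124
gripper_force: 50.0
```

Request:
drive_tool(
  increments=[
    [[-1,0,0,0.015,0],[-1,0,0,0.03,0],[-1,0,0,0.04,0],[-1,0,0,0.04,0]],
  ],
)

```text
time_s: 22.4
tcp_pos: [0.565, 0.0663, 0.2524]
eef_rot: [-180.0, -0.0, 33.0]
contact_force: [3.4, 2.1, -2.0]
gripper_width: 0.0124
gripper_force: 50.0
```

```bash
python3 -c "
from h import *
s=r.get_state();print(s)"
```

```text
{'time_s': 22.4, 'joints': array([ 2.63873266e+01,  1.00398055e+01, -1.16949845e+01, -8.79702963e-03,
       -6.82521118e+01,  9.66220838e+01]), 'qd': array([-0.06722365, -0.05144449,  0.08582415, -0.01039646, -0.16022606,
        0.0727006 ]), 'joint_torque': array([-5.97884674e-01, -4.42468429e+01,  2.79277450e+01,  6.99516356e+00,
       -1.34855803e+00,  7.06737737e-04]), 'tcp_pos': array([0.5650094 , 0.0662679 , 0.25244317]), 'eef_rot': array([-1.79993393e+02, -1.39529961e-02,  3.30061510e+01]), 'contact_force': array([ 3.43300895,  2.08075159, -1.98416145]), 'moment': array([ 0.63666835, -1.36621382, -0.01467598]), 'gripper_force': 49.99941408634186, 'gripper_width': 0.012357852279027809}
```

Request:
drive_tool(
  increments=[
    [[-1,0.004,0,0.001,0.022],[-1,0.004,0,0.002,0.044],[-1,0.004,0,0.003,0.066],[-1,0.004,0,0.004,0.088],[-1,0.004,0,0.006,0.111]],
  ],
)

```text
time_s: 23.02
tcp_pos: [0.5656, 0.0662, 0.2519]
eef_rot: [180.0, -0.0, -7.2]
contact_force: [3.0, 0.4, -1.7]
gripper_width: 0.0124
gripper_force: 50.0
```

```bash
cat > st.py <<'E'
from h import *
s=r.get_state();print(s['time_s'],s['tcp_pos'].round(4),s['eef_rot'].round(1),"F",s['contact_force'].round(1),"M",s['moment'].round(3),s['gripper_width'].round(4),"j6",s['joints'][5].round(1),"tq6",s['joint_torque'][5].round(4))
E
python3 st.py
```

```text
Traceback (most recent call last):
  File "st.py", line 2, in <module>
    s=r.get_state();print(s['time_s'],s['tcp_pos'].round(4),s['eef_rot'].round(1),"F",s['contact_force'].round(1),"M",s['moment'].round(3),s['gripper_width'].round(4),"j6",s['joints'][5].round(1),"tq6",s['joint_torque'][5].round(4))
                                                                                                                                           ^^^^^^^^^^^^^^^^^^^^^^^^
AttributeError: 'float' object has no attribute 'round'
```

```bash
sed -i "s/s\['gripper_width'\].round(4)/s['gripper_width']/" st.py; python3 st.py
```

```text
23.025 [0.5656 0.0662 0.2519] [180.   -0.   -7.2] F [ 3.   0.4 -1.7] M [ 0.043 -1.685  0.099] 0.01239302637867963 j6 56.4 tq6 1.8014
```

Request:
drive_tool(
  increments=[
    [[-1,0.004,0,0.001,0.022],[-1,0.004,0,0.002,0.044],[-1,0.004,0,0.003,0.066],[-1,0.004,0,0.004,0.088],[-1,0.004,0,0.006,0.111]],
  ],
)

```text
time_s: 23.65
tcp_pos: [0.5659, 0.0658, 0.2512]
eef_rot: [180.0, -0.0, -47.2]
contact_force: [2.8, -1.0, -0.8]
gripper_width: 0.0127
gripper_force: 50.0
```

```bash
python3 st.py
```

```text
23.65 [0.5659 0.0658 0.2512] [180.   -0.  -47.2] F [ 2.8 -1.  -0.8] M [-0.425 -1.522  0.143] 0.012653624880074458 j6 16.5 tq6 1.8045
```

Request:
drive_tool(
  increments=[
    [[-1,0,0,0.001,0.02],[-1,0,0,0.002,0.04],[-1,0,0,0.002,0.04]],
  ],
)

```text
time_s: 24.02
tcp_pos: [0.5658, 0.0658, 0.251]
eef_rot: [180.0, -0.0, -61.3]
contact_force: [3.0, -1.7, -1.5]
gripper_width: 0.0121
gripper_force: 50.0
```

```bash
python3 st.py
```

```text
24.025 [0.5658 0.0658 0.251 ] [180.   -0.  -61.3] F [ 3.  -1.7 -1.5] M [-0.689 -1.449  0.083] 0.012064805042020425 j6 2.4 tq6 -1.1717
```

Request:
drive_tool(
  increments=[
    [[-1,0,0,0.001,0.02],[-1,0,0,0.002,0.04],[-1,0,0,0.002,0.04]],
  ],
)

```text
time_s: 24.4
tcp_pos: [0.5657, 0.0658, 0.2507]
eef_rot: [180.0, -0.0, -75.5]
contact_force: [2.2, -1.9, -0.6]
gripper_width: 0.0124
gripper_force: 50.0
```

```bash
python3 st.py
```

```text
24.4 [0.5657 0.0658 0.2507] [180.   -0.  -75.5] F [ 2.2 -1.9 -0.6] M [-0.948 -1.352  0.125] 0.012351918351979985 j6 -11.9 tq6 -1.1569
```

```bash
cat > av.py <<'E'
from h import *
M=[]
for i in range(5): capture("wrist"); s=r.get_state(); M.append(np.r_[s['moment'],s['contact_force'],s['eef_rot'][2]])
M=np.array(M); print(s['time_s'],M.mean(0).round(3),M[:,2].round(3))
E
python3 av.py
```

```text
24.65 [ -1.066  -1.328   0.151   2.208  -2.366  -1.591 -75.515] [0.144 0.129 0.141 0.156 0.184]
```

Request:
drive_tool(
  increments=[
    [[-1,0,0,0.001,0.02],[-1,0,0,0.002,0.04],[-1,0,0,0.002,0.04]],
  ],
)

```text
time_s: 25.02
tcp_pos: [0.5656, 0.0661, 0.2505]
eef_rot: [180.0, -0.0, -90.0]
contact_force: [2.4, -3.5, -1.4]
gripper_width: 0.0131
gripper_force: 50.0
```

```bash
python3 av.py
```

```text
25.275 [ -1.401  -1.059   0.137   2.031  -3.036  -0.48  -89.953] [0.14  0.153 0.136 0.144 0.11 ]
```

Request:
drive_tool(
  increments=[
    [[-1,0,0,0.001,0.02],[-1,0,0,0.002,0.04],[-1,0,0,0.002,0.04]],
  ],
)

```text
time_s: 25.65
tcp_pos: [0.5656, 0.0661, 0.2504]
eef_rot: [180.0, -0.0, -104.4]
contact_force: [2.0, -3.6, 0.9]
gripper_width: 0.0126
gripper_force: 50.0
```

```bash
python3 av.py
```

```text
25.9 [  -1.548   -0.713    0.162    1.269   -3.312    0.625 -104.353] [0.199 0.167 0.161 0.116 0.168]
```

Request:
drive_tool(
  increments=[
    [[-1,0,0,0.001,0.02],[-1,0,0,0.002,0.04],[-1,0,0,0.002,0.04]],
  ],
)

```text
time_s: 26.28
tcp_pos: [0.5656, 0.0662, 0.2502]
eef_rot: [180.0, -0.0, -118.8]
contact_force: [0.4, -3.1, 1.0]
gripper_width: 0.0127
gripper_force: 50.0
```

```bash
python3 av.py
```

```text
26.525 [  -1.615   -0.328    0.166    0.554   -3.432    1.899 -118.753] [0.182 0.155 0.18  0.138 0.174]
```

Request:
drive_tool(
  increments=[
    [[-1,0,0,0,0.02],[-1,0,0,0,0.04],[-1,0,0,0,0.04]],
  ],
)

```text
time_s: 26.9
tcp_pos: [0.5656, 0.0662, 0.25]
eef_rot: [180.0, -0.0, -133.2]
contact_force: [-0.6, -2.6, 1.2]
gripper_width: 0.0124
gripper_force: 50.0
```

```bash
python3 av.py
```

```text
27.15 [-1.58700e+00 -7.10000e-02  1.91000e-01  6.00000e-02 -3.24500e+00
  2.37100e+00 -1.33156e+02] [0.168 0.165 0.207 0.178 0.237]
```

Request:
drive_tool(
  increments=[
    [[-1,0,0,0,0.014],[-1,0,0,0,0.028],[-1,0,0,0,0.028]],
  ],
)

```text
time_s: 27.52
tcp_pos: [0.5655, 0.0663, 0.2499]
eef_rot: [180.0, -0.0, -143.3]
contact_force: [-0.7, -3.4, 1.8]
gripper_width: 0.0127
gripper_force: 50.1
```

```bash
python3 av.py; python3 av.py; python3 st.py
```

```text
27.775 [-1.50600e+00  1.18000e-01  2.41000e-01 -7.20000e-01 -2.86200e+00
  1.45500e+00 -1.43277e+02] [0.249 0.214 0.28  0.218 0.242]
28.025 [  -1.515    0.156    0.272   -0.661   -2.853    1.125 -143.362] [0.28  0.272 0.262 0.261 0.284]
28.025 [0.5657 0.0663 0.25  ] [ 180.    -0.  -143.4] F [-1.1 -2.9  1. ] M [-1.498  0.146  0.284] 0.012492675830067575 j6 -79.7 tq6 -0.2442
```

Request:
drive_tool(
  increments=[
    [[-1,0,0,0,-0.008],[-1,0,0,-0.03,-0.008],[-1,0,0,-0.1,-0.008],[-1,0,0,-0.25,-0.008],[-1,0,0,-0.5,-0.008]],
  ],
)

```text
time_s: 28.65
tcp_pos: [0.5659, 0.067, 0.3111]
eef_rot: [180.0, 0.1, -140.6]
contact_force: [0.8, -0.7, -1.7]
gripper_width: 0.0127
gripper_force: 50.0
```

```bash
python3 st.py
```

```text
28.65 [0.5659 0.067  0.3111] [ 1.800e+02  1.000e-01 -1.406e+02] F [ 0.8 -0.7 -1.7] M [ 0.116 -0.193 -0.006] 0.012665773046606583 j6 -76.9 tq6 -0.0012
```

Request:
drive_tool(
  increments=[
    [[-1,-0.25,0.49,0,0],[-1,-0.49,0.98,0,0],[-1,-0.49,0.98,0,0]],
  ],
)

```text
time_s: 29.02
tcp_pos: [0.5359, 0.1986, 0.3114]
eef_rot: [179.9, 0.2, -140.3]
contact_force: [-0.2, -0.8, -2.1]
gripper_width: 0.0125
gripper_force: 50.0
```

Request:
drive_tool(
  increments=[
    [[-1,-0.25,0.49,0,-0.028],[-1,-0.49,0.98,0,-0.056],[-1,-0.49,0.98,0,-0.084],[-1,-0.49,0.98,0,-0.112],[-1,-0.49,0.98,0,-0.14]],
  ],
)

```text
time_s: 29.65
tcp_pos: [0.5072, 0.3233, 0.3111]
eef_rot: [-179.9, 0.1, -89.8]
contact_force: [0.1, -1.1, -2.1]
gripper_width: 0.0126
gripper_force: 50.0
```

Request:
drive_tool(
  increments=[
    [[-1,0,0,0,-0.028],[-1,0,0,0,-0.056],[-1,0,0,0,-0.084],[-1,0,0,0,-0.112],[-1,0,0,0,-0.14]],
  ],
)

```text
time_s: 30.28
tcp_pos: [0.5074, 0.3229, 0.3112]
eef_rot: [-179.9, 0.0, -39.4]
contact_force: [-0.2, 0.4, -3.0]
gripper_width: 0.0123
gripper_force: 50.0
```

Request:
drive_tool(
  increments=[
    [[-1,0,0,0,-0.028],[-1,0,0,0,-0.056],[-1,0,0,0,-0.084],[-1,0,0,0,-0.112],[-1,0,0,0,-0.14]],
  ],
)

```text
time_s: 30.9
tcp_pos: [0.5074, 0.3229, 0.3112]
eef_rot: [-179.9, -0.1, 11.0]
contact_force: [-0.4, 0.8, -1.1]
gripper_width: 0.0124
gripper_force: 50.0
```

Request:
drive_tool(
  increments=[
    [[-1,0,0,0,-0.028],[-1,0,0,0,-0.056],[-1,0,0,0,-0.082],[-1,0,0,0,-0.082],[-1,0,0,0,-0.082]],
  ],
)

```text
time_s: 31.52
tcp_pos: [0.5071, 0.3227, 0.3106]
eef_rot: [-180.0, -0.1, 40.0]
contact_force: [0.2, -0.3, -2.1]
gripper_width: 0.0126
gripper_force: 50.0
```

```bash
python3 st.py
```

```text
31.525 [0.5071 0.3227 0.3106] [-1.8e+02 -1.0e-01  4.0e+01] F [ 0.2 -0.3 -2.1] M [-0.058 -0.076 -0.009] 0.01260404563209498 j6 78.9 tq6 0.0576
```

Request:
drive_tool(
  increments=[
    [[-1,0,0,0.3,0],[-1,0,0,0.6,0],[-1,0,0,0.9,0],[-1,0,0,0.9,0]],
  ],
)

```text
time_s: 32.02
tcp_pos: [0.5057, 0.3214, 0.1996]
eef_rot: [180.0, 0.3, 40.1]
contact_force: [0.2, -0.8, -1.9]
gripper_width: 0.0129
gripper_force: 50.0
```

Request:
drive_tool(
  increments=[
    [[-1,0,0,0.06,0],[-1,0,0,0.12,0],[-1,0,0,0.2,0],[-1,0,0,0.2,0]],
  ],
)

```text
time_s: 32.52
tcp_pos: [0.5067, 0.3224, 0.1774]
eef_rot: [180.0, 0.0, 40.2]
contact_force: [-0.9, 0.5, -1.8]
gripper_width: 0.0127
gripper_force: 50.0
```

Request:
drive_tool(
  increments=[
    [[-1,0,0,0.08,0],[-1,0,0,0.16,0],[-1,0,0,0.24,0],[-1,0,0,0.285,0],[-1,0,0,0.285,0]],
  ],
)

```text
time_s: 33.15
tcp_pos: [0.5069, 0.3225, 0.1433]
eef_rot: [180.0, 0.0, 40.2]
contact_force: [0.3, -0.6, -1.5]
gripper_width: 0.0126
gripper_force: 50.0
```

```bash
python3 st.py
```

```text
33.15 [0.5069 0.3225 0.1433] [180.    0.   40.2] F [ 0.3 -0.6 -1.5] M [-0.029 -0.305 -0.028] 0.012562624385612725 j6 79.1 tq6 -0.0011
```

Request:
drive_tool(
  increments=[
    [[-0.6,0,0,0,0],[0,0,0,0,0],[0,0,0,0,0],[0,0,0,0,0]],
  ],
)

```text
time_s: 33.65
tcp_pos: [0.507, 0.3226, 0.1441]
eef_rot: [-180.0, -0.0, 40.2]
contact_force: [-0.1, -1.1, 0.6]
gripper_width: 0.0405
gripper_force: 0.0
```

Request:
drive_tool(
  increments=[
    [[0,0,0,-0.2,0],[0,0,0,-0.5,0],[0,-0.042,0,-0.9,0],[0,-0.042,0,-0.9,0],[0,-0.042,0,-0.9,0]],
  ],
)

```text
time_s: 34.28
tcp_pos: [0.5028, 0.3193, 0.2518]
eef_rot: [-180.0, -0.0, 40.2]
contact_force: [-0.5, -1.1, -0.1]
gripper_width: 0.0436
gripper_force: 0.0
```

```bash
python3 - <<'E'
from unw import *
im=capture("wrist")[:,:,::-1].copy(); cv2.imwrite("pics/e1.png",im); g=im.max(2)
s=r.get_state();print(s['time_s'],s['tcp_pos'],s['eef_rot'],s['contact_force'])
for y in(195,215,236,255,275): i=np.where(g[y,300:350]<60)[0]; print(y,300+i.min(),300+i.max(),onz("wrist",300+(i.min()+i.max())/2,y,.1475))
c=np.where(g[150:310,323]<60)[0]+150; print(c.min(),c.max(), onz("wrist",323.5,c.min(),.1475),onz("wrist",323.5,292.5,.1475))
E
```

```text
34.325 [0.50265248 0.31901796 0.25111088] [-1.79988702e+02  6.01475730e-02  4.01968107e+01] [-0.47232384 -0.09517616 -0.29476247]
195 317 333 [0.5314 0.3428 0.1475]
215 317 334 [0.5204 0.333  0.1475]
236 315 335 [0.5079 0.3229 0.1475]
255 318 333 [0.4967 0.3129 0.1475]
275 318 333 [0.4842 0.3023 0.1475]
179 291 [0.5395 0.351  0.1475] [0.472  0.294  0.1475]
```

```bash
python3 -c "
from plant import job
print(job.close_job())"
```

```text
the job is handed in; nothing more can be done
None
```

I handed the job in at about 34 s, but no verdict came back: the flat measured about 2° from straight up before tightening, the screw's last torque reading was about 0.25 N·m, above the 0.2 target but under the 0.3 limit, and the large key is back upright in its original hole (I did not re-image the flat after tightening, nor the small key, dishes and marker, which I never touched).

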